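Clear the pottery bench into the sorting trays

TASK

Sort the five things left on the bench into the trays: the two pieces of dry clay (the round lump and the knot of coils) into the blue tray, the two wooden tools (the pale rib and the dark stamp) into the yellow tray, and the card tube into the green tray. Set each one down on the bottom of its tray, lying flat the same way up as it lies now (the tube on its side), next to and not on top of the other one. Leave the white pot and the grey bowl where they stand.

Things in the scene. Friction and masses are not known exactly. Their poses are not given: they have to be found in the camera images.
- tray_blue: Blue plastic tray, fixed to the table, 140 (x) x 190 (y) x 26 mm high, 202 mm in y over the two small lugs at its ends; walls and floor 4 mm thick, so the inside is 132 x 182 mm and 22 mm deep. The rolled rim is 6 mm thick, up to 28 mm above the table. Origin: centre of its underside, on the table; z up. It may be turned a little about z. For the dry clay.
- tray_yellow: Yellow plastic tray, fixed to the table, 140 (x) x 190 (y) x 26 mm high, 202 mm in y over the two small lugs at its ends; walls and floor 4 mm thick, so the inside is 132 x 182 mm and 22 mm deep. The rolled rim is 6 mm thick, up to 28 mm above the table. Origin: centre of its underside, on the table; z up. It may be turned a little about z. For the wooden tools.
- tray_green: Green plastic tray, fixed to the table, 140 (x) x 190 (y) x 26 mm high, 202 mm in y over the two small lugs at its ends; walls and floor 4 mm thick, so the inside is 132 x 182 mm and 22 mm deep. The rolled rim is 6 mm thick, up to 28 mm above the table. Origin: centre of its underside, on the table; z up. It may be turned a little about z. For the card tube.
- wood_rib: Pale wooden potter's rib, a flat elongated kidney, 83 (x) x 56 (y) x 10 mm (z). Origin: centre of its underside. Grip it across the middle of its short side (along y). It is thin and its edge is rounded: the fingertips must come down to within about 4 mm of the table to hold it (fingers that swing stand higher when open).
- dark_stamp: Very dark, nearly black wooden stamp with rough sides, a flat spindle 64 (x) x 36 (y) x 16 mm (z). Origin: centre of its underside. Grip it across (along y).
- clay_lump: Round grey-beige lump of hard, bone-dry clay 58 x 59 mm and 37 mm high (not the clay on the banding wheel). Origin: centre of its underside. Grip it across the middle, along any horizontal line.
- clay_knot: Small tangle of thick grey-beige clay coils, dried hard into one rigid piece, 50 (x) x 56 (y) x 18 mm high. Origin: centre of its underside; it may rock by 0.04 rad. Grip it across x.
- card_tube: Brown cardboard tube lying on its side, 40 mm in diameter and 85 mm long along its y axis (the tube axis is turned about 0.05 rad clockwise from y, seen from above). Origin: below its middle, on its underside at the start (the tube can roll, and the origin turns with it). Grip it across (along x).
- pot: White plastic pot, 68 mm across and 40 mm high, standing left of the work; leave alone. Origin: centre of its underside.
- bowl: Grey-blue stoneware bowl, 124 mm across and 50 mm high, standing behind the work on the left; leave alone. Origin: centre of its underside.
Mind the look-alikes: they are no part of the job. What is shaped like the clay_lump but pink or purple is not meant.

How it is judged:
At the end, for the whole second after the job is handed in: Lump and knot in the blue tray, rib and stamp in the yellow, tube in the green: origins within 64 mm (x) and 89 mm (y) of the tray's middle, all but the tube less than 10 mm above its underside and level to 0.2 rad, the tube's axis level to 0.15 rad; all at rest (under 0.02 m/s, 0.3 rad/s) (x of wood_rib in the frame of tray_yellow between -0.064 and 0.064 m and y of wood_rib in the frame of tray_yellow between -0.089 and 0.089 m and z of wood_rib in the frame of tray_yellow between 0 and 0.01 m and angle between each of wood_rib, dark_stamp, clay_lump, clay_knot's own z axis and vertical below 0.2 rad and linear speed of each of wood_rib, dark_stamp, clay_lump, clay_knot, card_tube below 0.02 m/s and angular speed of each of wood_rib, dark_stamp, clay_lump, clay_knot, card_tube below 0.3 rad/s and x of dark_stamp in the frame of tray_yellow between -0.064 and 0.064 m and y of dark_stamp in the frame of tray_yellow between -0.089 and 0.089 m and z of dark_stamp in the frame of tray_yellow between 0 and 0.01 m and x of clay_lump in the frame of tray_blue between -0.064 and 0.064 m and y of clay_lump in the frame of tray_blue between -0.089 and 0.089 m and z of clay_lump in the frame of tray_blue between 0 and 0.01 m and x of clay_knot in the frame of tray_blue between -0.064 and 0.064 m and y of clay_knot in the frame of tray_blue between -0.089 and 0.089 m and z of clay_knot in the frame of tray_blue between 0 and 0.01 m and x of card_tube in the frame of tray_green between -0.064 and 0.064 m and y of card_tube in the frame of tray_green between -0.089 and 0.089 m and z of card_tube in the frame of tray_green between 0 and 0.05 m and angle between card_tube's own y axis and vertical between 1.42 and 1.72 rad); the robot touches nothing.
It fails at once if the white pot or the grey bowl is pushed more than 30 mm or tipped over ((distance of pot from where it was at the start of the episode above 0.03 m or angle between pot's own z axis and vertical above 0.3 rad) or (distance of bowl from where it was at the start of the episode above 0.03 m or angle between bowl's own z axis and vertical above 0.3 rad)).
It also fails if it takes over 136 s, if anything falls off the work surface, if the arm or the gripper's body presses on something with over 40 N, if the wrist force passes 120 N, or if a joint passes its speed limit or range.

ROBOT

A 7-joint arm with a two-finger parallel gripper is mounted at the origin on a cart in front of the work surface, level with it; the furniture and walls round the work are solid. World frame = base frame: x ahead of the robot, y to its left, z up, the work surface at z = 0. Lengths are in m, angles in rad, forces in N, time in s.
With the tool pointing down it reaches from about 0.4 to 0.85 m from the base axis. Payload 4.5 kg.
Tool frame: the origin (TCP) lies between the finger pads; the fingertips stand 19 mm ahead of it and the grasp point (between the pads) is the TCP (tip_reach is the distance from the TCP to the fingertips, in m); z points along the fingers, y is the line along which they close (so a half turn about z gives the same grasp; the last joint's range is limited). The gripper opens to 85 mm and grips with 20 to 120 N. Pads are 22 mm wide; open, the fingers measure 114 mm over their backs; the gripper's body (76 mm by 85 mm) begins 54 mm behind the grasp point. The pads swing forward as they close: fully open they stand 13 mm farther back than shut.
Start: joints at [-1.305, 0.689, -0.195, 1.565, 0.157, 0.902, -0.215], TCP at [0.144, 0.608, 0.25] pointing down, gripper open.
Joint ranges: [-3.01, 3.01], [-0.46, 2.08], [-1.47, 1.51], [0.13, 2.56], [-1, 4.14], [0.04, 2.09], [-2.66, 2.66]. Speed limits (rad/s): [2.57, 2.57, 3.14, 3.14, 3.14, 3.14, 3.14].

INTERFACE

Orientations are given as a rotation vector (axis times angle).
In Python, from cell import * gives the robot as it stands. The module is installed in compiled form; this text tells all that it offers.
- The arm moves only by the tool move_arm, never from a script. Its argument "series" is a list of rows, each a list of 7 numbers: the opening, from 0 (shut) to 1 (fully open), then the shift along the tool's x, y, z scaled (see below), then the turn, a rotation vector about the tool's x, y, z scaled (see below). In form: [[claw, dx, dy, dz, wx, wy, wz], ...]. A call has 1 to 5 rows; each row is the pose to reach, as a shift and turn from the pose commanded when the call began, along the tool's axes at that moment, turning the shorter way round; what a row does not reach only later rows make up. The controller multiplies each number of a shift by 25 cm and each number of a turn by 360 degrees. A row lasts 1/12 s, in which the tool goes at most 41.7 mm and 7.16 degrees, less where a joint would pass 70% of its speed; a pose out of reach is approached as far as the arm can. A call with a number of a shift or a turn outside -1 to 1 is refused whole. A call with a gripper value outside its range is refused whole. The fingers move at their own pace and stop on an object; "force" is the grip in N (left out, the last holds). Time passes only in rows, so rows that repeat a pose let the fingers close. It gives the time, the measured TCP pose, the force, the opening and the grip force at its end, in the units of the state.
- get_state(): the state, without advancing time (a new reading comes with each control period).
- grab_frame(name): name is "scene" or "side" or "wrist"; returns a dict with "img" (400x640x3 uint8, blue, green, red), "fx", "fy", "cx", "cy" (pixels), "rvec" (rotation vector, rad) and "tvec" (3), from world to camera coordinates, as OpenCV has them. Camera axes: x right, y down, z forward; pixel columns grow to the right and rows downward; lengths in m; the calibration is good to about 2 mm. A picture is of the moment at which its call begins. There is no depth.
- job_done(): hands the job in; it is judged then, once.
The state is a dict: "time_s": time; "joints": joint angles; "qvel": joint speeds; "effort": joint torques, N m; "ee_pos": TCP position; "eef_rot": TCP orientation; "wrist_force": force on the tool from outside, world axes, zero at the start; "wrist_torque": the same for the moment, N m; "grip_width": finger opening in m; "grip_force": force on a finger pad.
Only numpy, scipy, OpenCV 4.12 (cv2) and the standard library are available. Lean on these libraries where they do the work, as an engineer would, in place of code of your own. Each camera call takes 0.05 s, during which the arm holds its last target. There are 200 camera calls.

## Working session

There is one attempt and no reset: what is moved stays moved. The work goes in short steps, Python scripts to look and compute and a tool call to move; the robot and the scene stay as the last step left them, time stands still between calls to the robot, and variables do not carry over. Pictures are saved under pics/ and viewed, at most 14 in all, crops included, and the job is handed in when it is done.

Besides the shell and the picture viewer there is one more tool, called after ">>>" by a JSON object that holds its "name" and its "arguments". move_arm: Moves the arm, as the interface text tells. Shifts and turns lie within -1 to 1; 1 stands for 25 cm of shift or 360 degrees of turn. Its arguments: {"type":"object","properties":{"series":{"type":"array","items":{"type":"array","items":{"type":"number","minimum":-1,"maximum":1}}},"force":{"type":"number"}},"required":["series"]}

```bash
mkdir -p pics; cat > h.py <<'E'
from cell import *
import numpy as np, cv2
from scipy.spatial.transform import Rotation as R
def ray(f,u,v):
    Rm=cv2.Rodrigues(np.array(f["rvec"],float))[0]; t=np.array(f["tvec"],float).ravel()
    d=Rm.T@np.array([(u-f["cx"])/f["fx"],(v-f["cy"])/f["fy"],1.]); return -Rm.T@t,d
def onz(f,u,v,z):
    c,d=ray(f,u,v); return c+d*(z-c[2])/d[2]
def proj(f,p):
    return cv2.projectPoints(np.array(p,float).reshape(-1,3),np.array(f["rvec"],float),np.array(f["tvec"],float),np.array([[f["fx"],0,f["cx"]],[0,f["fy"],f["cy"]],[0,0,1.]]),None)[0].reshape(-1,2)
E
python3 - <<'E'
from h import *
import pickle
s=get_state(); print({k:np.round(v,3).tolist() for k,v in s.items()})
for n in("scene","side","wrist"):
    f=grab_frame(n); pickle.dump(f,open(n+".pkl","wb")); cv2.imwrite(f"pics/{n}0.png",f["img"]); print(n,f["fx"],f["fy"],f["cx"],f["cy"],ray(f,320,200))
E
```

```text
{'time_s': 0.0, 'joints': [-1.305, 0.69, -0.194, 1.566, 0.157, 0.902, -0.215], 'qvel': [-0.001, -0.0, 0.0, -0.001, 0.0, -0.001, 0.001], 'effort': [-0.0, -53.96, -1.267, -15.854, 0.009, 0.009, 0.0], 'ee_pos': [0.143, 0.608, 0.249], 'eef_rot': [-0.363, -3.12, 0.003], 'wrist_force': [-0.202, -0.279, -0.248], 'wrist_torque': [-0.0, -0.016, -0.003], 'grip_force': 0.0, 'grip_width': 0.085}
scene 457.1064413246293 457.1064413246293 319.91767342440124 199.64194612299693 (array([-0.57251483, -0.54920008,  0.64941065]), array([ 0.79604155,  0.42014656, -0.4356551 ]))
side 420.57090404456034 420.57090404456034 307.2672049556454 197.7780112810095 (array([0.37409878, 0.95293876, 0.56683951]), array([ 0.12735668, -0.86665504, -0.48335682]))
wrist 322.0926813397685 322.0926813397685 322.3016282834088 207.48128359472508 (array([0.06830249, 0.625094  , 0.37262209]), array([ 0.26681415, -0.07277343, -0.9613037 ]))
```

View pics/scene0.png

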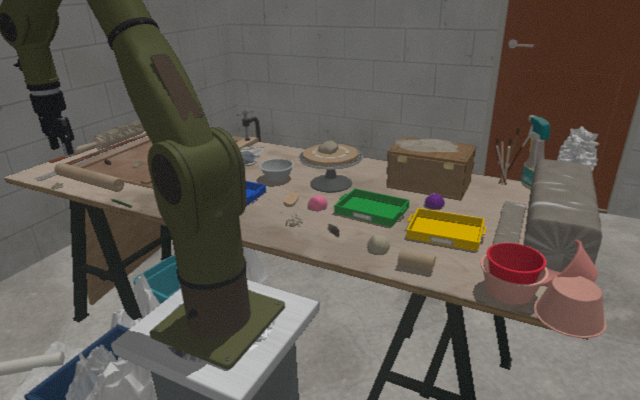

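View pics/side0.png

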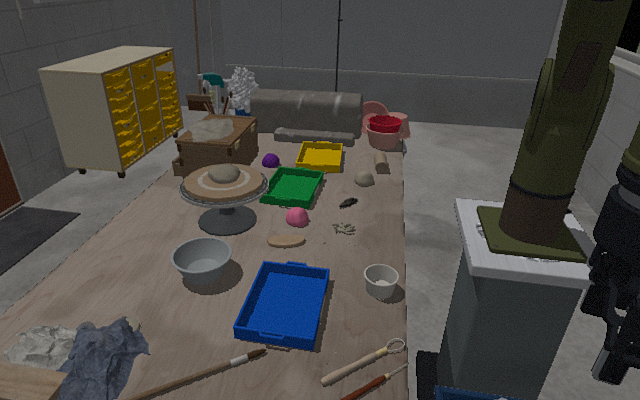

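Side view: clay lump (365,180), look-alikes pink (297,216), purple (270,160), wheel clay (223,173). The others are rib (286,241), with dowels and rolling pin as other wood; stamp (348,202), knot (344,229) and tube (381,162). Trays: blue (285,303), green (293,187), yellow (320,156). By the description I take the grey-beige lump at (365,180), and check it in a crop.

```bash
python3 - <<'E'
from h import *
import pickle
sc=pickle.load(open("scene.pkl","rb")); sd=pickle.load(open("side.pkl","rb"))
a=cv2.resize(sd["img"][130:260,230:410],None,fx=4,fy=4,interpolation=cv2.INTER_CUBIC)[:,:720]
cv2.imwrite("pics/crop_side.png",a)
b=cv2.resize(sc["img"][170:280,270:470],None,fx=4,fy=4,interpolation=cv2.INTER_CUBIC)
cv2.imwrite("pics/crop_scene.png",b)
hs=cv2.cvtColor(sd["img"],cv2.COLOR_BGR2HSV)
for n,(lo,hi) in dict(blue=(105,125),green=(50,80),yellow=(20,30)).items():
    for nm,f in(("side",sd),("scene",sc)):
        h=cv2.cvtColor(f["img"],cv2.COLOR_BGR2HSV)
        m=cv2.inRange(h,(lo,150,60),(hi,255,255)); m[:140]=0
        if nm=="side": m[:, :230]=0
        c=max(cv2.findContours(m,0,2)[0],key=cv2.contourArea)
        W=np.array([onz(f,*p,0.027)[:2] for p in c.reshape(-1,2)],np.float32)
        r=cv2.minAreaRect(W); print(n,nm,cv2.boundingRect(c),np.round(np.r_[r[0],r[1],r[2]],3))
for n,(u,v,z) in dict(lump=(365,180,.015),rib=(286,241,.005),stamp=(348,203,.008),knot=(344,229,.009),tube=(381,163,.02),pot=(381,281,.02),bowl=(203,262,.025)).items(): print(n,onz(sd,u,v,z).round(3))
for n,(u,v,z) in dict(lump=(378,244,.018),rib=(291,201,.005),stamp=(333,230,.008),knot=(293,221,.009),tube=(417,262,.02)).items(): print(n,onz(sc,u,v,z).round(3))
E
```

```text
blue side (233, 261, 96, 89) [0.52  0.371 0.144 0.222 0.162]
blue scene (246, 182, 19, 22) [ 0.536  0.275  0.168  0.061 35.461]
green side (262, 166, 61, 42) [ 0.61  -0.089  0.24   0.142 88.539]
green scene (336, 194, 73, 26) [ 0.612 -0.111  0.192  0.146 84.483]
yellow side (296, 141, 47, 32) [ 0.568 -0.319  0.141  0.26   4.36 ]
yellow scene (406, 208, 80, 43) [ 0.554 -0.339  0.187  0.209  3.817]
lump [ 0.408 -0.186  0.015]
rib [0.568 0.158 0.005]
stamp [ 0.444 -0.048  0.008]
knot [0.44  0.085 0.009]
tube [ 0.365 -0.311  0.02 ]
pot [0.345 0.278 0.02 ]
bowl [0.714 0.297 0.025]
lump [ 0.408 -0.201  0.018]
rib [0.56  0.154 0.005]
stamp [ 0.441 -0.053  0.008]
knot [0.439 0.076 0.009]
tube [ 0.366 -0.318  0.02 ]
```

View pics/crop_side.png

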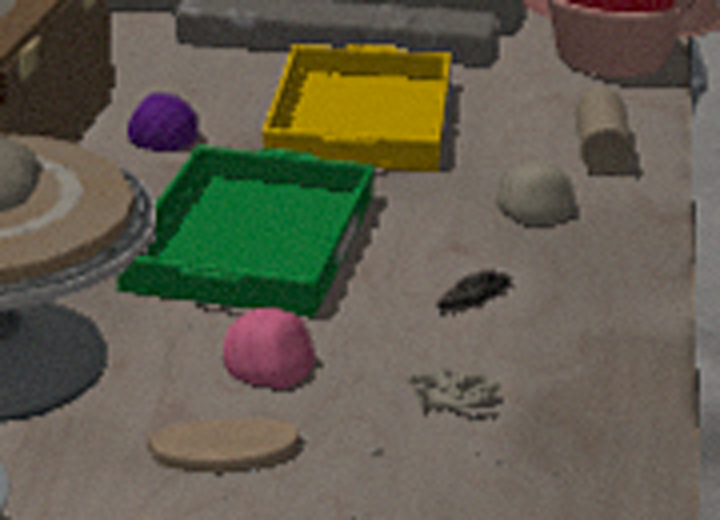

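View pics/crop_scene.png

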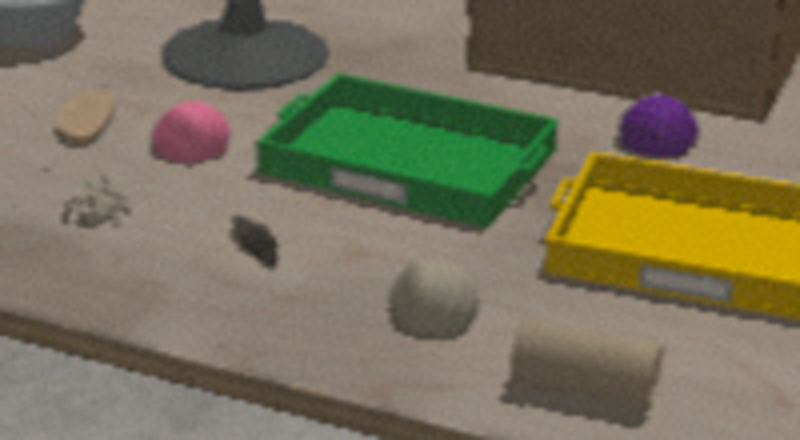

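The crops confirm it: grey-beige lump in side (365,180), next to the tube (381,162). Pink and purple are the decoys. Next, square the tool to the world and take a survey with the wrist camera.

>>> {"name": "move_arm", "arguments": {"series": [[1, -0.71, -0.34, 0, 0, 0, -0.037], [1, -0.71, -0.34, 0, 0, 0, -0.037], [1, -0.71, -0.34, 0, 0, 0, -0.037], [1, -0.71, -0.34, 0, 0, 0, -0.037], [1, -0.71, -0.34, 0, 0, 0, -0.037]], "force": 40}}

```text
time_s: 0.57
ee_pos: [0.3003, 0.4813, 0.2499]
eef_rot: [0.004, 3.14, -0.004]
wrist_force: [0.2, 0.3, -0.9]
grip_width: 0.0855
grip_force: 0.0
```

>>> {"name": "move_arm", "arguments": {"series": [[1, -0.61, -0.5, 0, 0, 0, 0], [1, -0.61, -0.5, 0, 0, 0, 0], [1, -0.61, -0.5, 0, 0, 0, 0], [1, -0.61, -0.5, 0, 0, 0, 0], [1, -0.61, -0.5, 0, 0, 0, 0]]}}

```text
time_s: 0.98
ee_pos: [0.4526, 0.3561, 0.25]
eef_rot: [0.005, 3.14, -0.003]
wrist_force: [-0.3, 0.1, -0.2]
grip_width: 0.0853
grip_force: 0.0
```

```bash
python3 - <<'E'
from h import *
import pickle
s=get_state(); print({k:np.round(v,3).tolist() for k,v in s.items() if k in("time_s","joints","ee_pos","eef_rot")})
f=grab_frame("wrist"); pickle.dump(f,open("w1.pkl","wb")); cv2.imwrite("pics/w1.png",f["img"])
E
```

```text
{'time_s': 0.983, 'joints': [-0.568, 0.632, -0.304, 1.714, 0.244, 0.833, 0.585], 'ee_pos': [0.453, 0.356, 0.25], 'eef_rot': [0.005, 3.14, -0.003]}
```

>>> {"name": "move_arm", "arguments": {"series": [[1, 0, -0.82, 0, 0, 0, 0], [1, 0, -0.82, 0, 0, 0, 0], [1, 0, -0.82, 0, 0, 0, 0], [1, 0, -0.82, 0, 0, 0, 0], [1, 0, -0.82, 0, 0, 0, 0]]}}

```text
time_s: 1.45
ee_pos: [0.4488, 0.1526, 0.2501]
eef_rot: [0.001, -3.141, 0.001]
wrist_force: [1.2, -1.5, -0.5]
grip_width: 0.0855
grip_force: 0.0
```

>>> {"name": "move_arm", "arguments": {"series": [[1, 0, -0.82, 0, 0, 0, 0], [1, 0, -0.82, 0, 0, 0, 0], [1, 0, -0.82, 0, 0, 0, 0], [1, 0, -0.82, 0, 0, 0, 0], [1, 0, -0.82, 0, 0, 0, 0]]}}

```text
time_s: 1.87
ee_pos: [0.4491, -0.0524, 0.2502]
eef_rot: [0.0, -3.141, 0.001]
wrist_force: [-0.6, 0.7, -0.3]
grip_width: 0.0856
grip_force: 0.0
```

```bash
python3 - <<'E'
from h import *
import pickle
s=get_state(); print({k:np.round(v,3).tolist() for k,v in s.items() if k in("time_s","joints","ee_pos","eef_rot")})
f=grab_frame("wrist"); pickle.dump(f,open("w2.pkl","wb")); cv2.imwrite("pics/w2.png",f["img"])
E
```

```text
{'time_s': 1.867, 'joints': [0.256, 0.485, -0.361, 2.06, 0.279, 0.643, 1.279], 'ee_pos': [0.449, -0.052, 0.25], 'eef_rot': [0.0, -3.141, 0.001]}
```

View pics/w1.png

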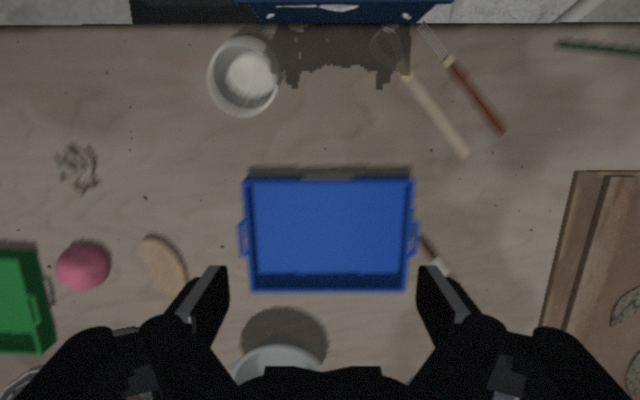

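View pics/w2.png

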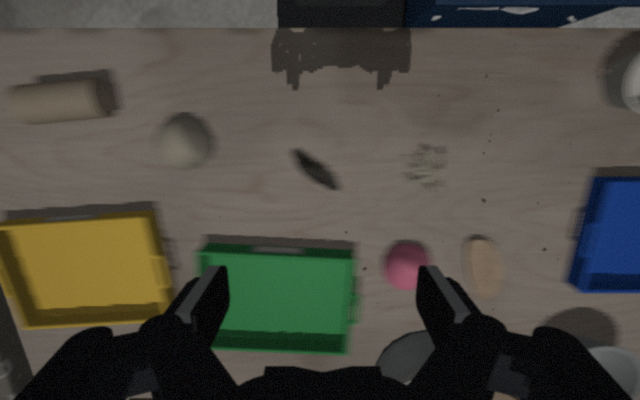

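w1: blue tray (330,235), rib (163,262), pink ball (83,266), knot (78,167). w2: tube (62,100), lump (184,140), stamp (316,168), knot (426,165), rib (483,266), pink decoy (407,266), green tray (280,295), yellow tray (88,270). Now measuring each of them.

```bash
cat > meas.py <<'E'
from h import *
import pickle
def comp(f,m,seed,z,name,k=3):
    m=cv2.morphologyEx(m,cv2.MORPH_CLOSE,np.ones((k,k)))
    cs=cv2.findContours(m,0,cv2.CHAIN_APPROX_NONE)[0]
    cs=[c for c in cs if cv2.contourArea(c)>30]
    c=min(cs,key=lambda c:-cv2.pointPolygonTest(c,seed,True))
    W=np.array([onz(f,*p,z)[:2] for p in c.reshape(-1,2)],np.float32)
    (cx,cy),(w,h),a=cv2.minAreaRect(W)
    if w<h: w,h,a=h,w,a+90
    mo=cv2.moments(W); print(f"{name} rect c=({cx:.4f},{cy:.4f}) {w*1e3:.0f}x{h*1e3:.0f} long axis {((a+90)%180)-90:.1f}deg from +x | centroid ({mo['m10']/mo['m00']:.4f},{mo['m01']/mo['m00']:.4f}) px {cv2.boundingRect(c)}")
    return c
E
python3 - <<'E'
from meas import *
w1=pickle.load(open("w1.pkl","rb"));w2=pickle.load(open("w2.pkl","rb"))
for nm,f,px in(("w1",w1,dict(rib=(163,262),bench=(200,120),knot=(78,167),pink=(83,266))),("w2",w2,dict(rib=(483,266),lump=(184,140),stamp=(316,168),tube=(62,100),bench=(330,110),knot=(426,165),pink=(407,266)))):
    h=cv2.cvtColor(f["img"],cv2.COLOR_BGR2HSV); g=cv2.GaussianBlur(h,(3,3),0)
    print(nm,{k:g[v[1],v[0]].tolist() for k,v in px.items()})
    for n,lo,hi,seed in(("blue",(105,120,40),(125,255,255),(330,235) if nm=="w1" else (620,240)),("green",(50,120,40),(80,255,255),(280,295) if nm=="w2" else (15,300)),("yellow",(18,150,60),(32,255,255),(88,270))):
        if nm=="w1" and n=="yellow": continue
        comp(f,cv2.inRange(h,lo,hi),seed,.027,nm+n)
    comp(f,cv2.inRange(h,(150,70,60),(179,255,255)),px["pink"],.025,nm+"pink")
f=w2; h=cv2.cvtColor(f["img"],cv2.COLOR_BGR2HSV)
bg=cv2.medianBlur(f["img"],81).astype(float); d=f["img"].astype(float)-bg
for n,s in dict(rib=(483,266),lump=(184,140),tube=(62,100),knot=(426,165),bench=(330,110)).items(): print(n,cv2.blur(f["img"],(5,5))[s[1],s[0]], bg[s[1],s[0]])
comp(f,(f["img"].max(2)<48).astype(np.uint8),(316,168),.008,"stamp")
E
```

```text
w1 {'rib': [16, 66, 126], 'bench': [14, 37, 109], 'knot': [22, 37, 94], 'pink': [172, 105, 115]}
w1blue rect c=(0.5192,0.3616) 206x141 long axis 89.9deg from +x | centroid (0.5198,0.3610) px (239, 177, 179, 114)
w1green rect c=(0.6133,-0.0136) 160x67 long axis -16.9deg from +x | centroid (0.6152,-0.0206) px (0, 251, 55, 103)
w1pink rect c=(0.5588,0.0662) 75x54 long axis -49.3deg from +x | centroid (0.5586,0.0656) px (55, 243, 55, 48)
w2 {'rib': [16, 67, 116], 'lump': [21, 38, 98], 'stamp': [13, 32, 36], 'tube': [18, 52, 107], 'bench': [16, 35, 104], 'knot': [22, 37, 95], 'pink': [172, 104, 130]}
w2blue rect c=(0.5169,0.2882) 146x90 long axis 1.6deg from +x | centroid (0.5229,0.2811) px (569, 177, 71, 116)
w2green rect c=(0.6027,-0.1064) 187x150 long axis 87.2deg from +x | centroid (0.6046,-0.1006) px (201, 244, 155, 111)
w2yellow rect c=(0.5629,-0.3423) 207x146 long axis -86.2deg from +x | centroid (0.5635,-0.3394) px (0, 211, 173, 118)
w2pink rect c=(0.5543,0.0455) 60x50 long axis -19.5deg from +x | centroid (0.5542,0.0456) px (384, 243, 45, 47)
rib [ 86 102 116] [ 89. 100. 108.]
lump [84 94 98] [ 87.  95. 102.]
tube [ 85  98 107] [ 83.  93. 101.]
knot [82 92 96] [ 91.  99. 106.]
bench [ 89  97 104] [ 87.  95. 102.]
stamp rect c=(0.4408,-0.0612) 57x16 long axis 52.5deg from +x | centroid (0.4408,-0.0617) px (297, 152, 37, 36)
```

```bash
python3 - <<'E'
from meas import *
w2=pickle.load(open("w2.pkl","rb")); w1=pickle.load(open("w1.pkl","rb"))
def masks(f):
    im=cv2.GaussianBlur(f["img"],(5,5),0); h=cv2.cvtColor(im,cv2.COLOR_BGR2HSV); v=im.max(2)
    return (h[...,1]>47).astype(np.uint8)&(h[...,0]<25),((h[...,0]>=19)&(h[...,0]<30)&(h[...,1]<60)).astype(np.uint8),(v<72).astype(np.uint8)
s,hu,dk=masks(w2); s1,hu1,_=masks(w1)
cs=[comp(w2,s,(483,266),.008,"rib"),comp(w2,hu,(184,140),.015,"lump"),comp(w2,dk,(316,168),.010,"stamp"),comp(w2,s,(62,100),.02,"tube"),comp(w2,hu,(426,165),.009,"knot",5)]
c1=[comp(w1,s1,(163,262),.008,"rib w1"),comp(w1,hu1,(78,167),.009,"knot w1",5)]
P=[]
for f,c,ctr in[(w2,cs[0],(483,266)),(w2,cs[1],(184,140)),(w2,cs[2],(316,168)),(w2,cs[3],(62,100)),(w2,cs[4],(426,165)),(w1,c1[1],(78,167))]:
    u,v=ctr; x0,y0=max(0,u-43),v-37; p=f["img"][y0:y0+74,x0:x0+88]
    p=np.clip((p.astype(float)-40)*2.6,0,255).astype(np.uint8); p=cv2.resize(p,None,fx=3,fy=3,interpolation=cv2.INTER_CUBIC)
    cv2.drawContours(p,[((c-[x0,y0])*3+1).astype(int)],-1,(0,0,255),1); P.append(p)
cv2.imwrite("pics/mont.png",np.vstack([np.hstack(P[:3]),np.hstack(P[3:])]))
E
```

```text
rib rect c=(0.5656,0.1507) 93x48 long axis 19.5deg from +x | centroid (0.5669,0.1504) px (463, 237, 42, 63)
lump rect c=(0.4114,-0.2072) 63x54 long axis -57.5deg from +x | centroid (0.4104,-0.2053) px (153, 113, 63, 58)
stamp rect c=(0.4403,-0.0610) 64x20 long axis 49.4deg from +x | centroid (0.4403,-0.0614) px (294, 150, 43, 39)
tube rect c=(0.3657,-0.3247) 112x41 long axis -85.0deg from +x | centroid (0.3660,-0.3240) px (9, 77, 107, 48)
knot rect c=(0.4404,0.0652) 47x46 long axis -20.9deg from +x | centroid (0.4412,0.0663) px (405, 148, 45, 46)
rib w1 rect c=(0.5692,0.1558) 91x49 long axis 17.7deg from +x | centroid (0.5682,0.1547) px (139, 236, 50, 65)
knot w1 rect c=(0.4456,0.0722) 55x45 long axis -3.1deg from +x | centroid (0.4449,0.0727) px (54, 147, 44, 49)
```

View pics/mont.png

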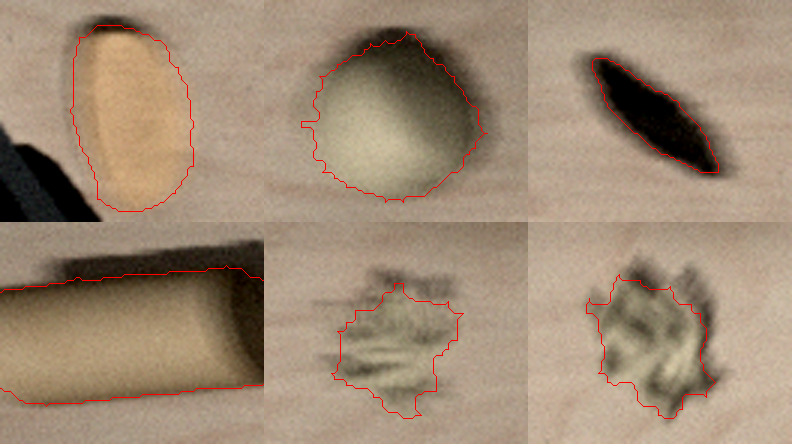

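The mask outlines fit well. The principal widths seen are rib 91x48 and stamp 64x20; the given sizes look like boxes along the things' own axes. I take the lump first, closing along world x so it can be set down in the tray the same way.

>>> {"name": "move_arm", "arguments": {"series": [[1, 0.156, -0.61, 0, 0, 0, 0.0975], [1, 0.156, -0.61, 0, 0, 0, 0.0975], [1, 0.156, -0.61, 0, 0, 0, 0.0975], [1, 0.156, -0.61, 0, 0, 0, 0.0975], [1, 0.156, -0.61, 0, 0, 0, 0.0975]]}}

```text
time_s: 2.33
ee_pos: [0.4078, -0.2099, 0.25]
eef_rot: [-0.973, -2.986, 0.007]
wrist_force: [-0.7, 0.3, -0.2]
grip_width: 0.0858
grip_force: 0.0
```

>>> {"name": "move_arm", "arguments": {"series": [[1, 0, 0, 0, 0, 0, 0.0975], [1, 0, 0, 0, 0, 0, 0.0975], [1, 0, 0, 0, 0, 0, 0.0975], [1, 0, 0, 0, 0, 0, 0.0975], [1, 0, 0, 0, 0, 0, 0.0975]]}}

```text
time_s: 2.75
ee_pos: [0.4109, -0.202, 0.2502]
eef_rot: [-1.813, -2.566, -0.0]
wrist_force: [0.8, 0.5, -0.4]
grip_width: 0.0855
grip_force: 0.0
```

>>> {"name": "move_arm", "arguments": {"series": [[1, 0, 0, 0.4, 0, 0, 0.055], [1, 0, 0, 0.4, 0, 0, 0.055], [1, 0, 0, 0.4, 0, 0, 0.055], [1, 0, 0, 0.4, 0, 0, 0.055], [1, 0, 0, 0.4, 0, 0, 0.055]]}}

```text
time_s: 3.17
ee_pos: [0.4106, -0.202, 0.1498]
eef_rot: [-2.216, -2.224, 0.001]
wrist_force: [0.9, -0.9, 0.4]
grip_width: 0.0852
grip_force: 0.0
```

```bash
cat >> meas.py <<'E'
def st():
    s=get_state(); print({k:np.round(v,3).tolist() for k,v in s.items() if k in("time_s","joints","ee_pos","eef_rot","grip_width","grip_force")}); return s
def to(p):
    "shift in move units, tool axes, to world p"
    s=get_state(); Rm=R.from_rotvec(s["eef_rot"]).as_matrix(); print("d",np.round(Rm.T@(np.array(p)-s["ee_pos"])/.25,3),"R y",Rm[:,1].round(3))
def masks(f):
    im=cv2.GaussianBlur(f["img"],(5,5),0); h=cv2.cvtColor(im,cv2.COLOR_BGR2HSV); v=im.max(2)
    return (h[...,1]>47).astype(np.uint8)&(h[...,0]<25),((h[...,0]>=19)&(h[...,0]<30)&(h[...,1]<60)).astype(np.uint8),(v<72).astype(np.uint8)
def snap(n):
    f=grab_frame("wrist"); pickle.dump(f,open(n+".pkl","wb")); cv2.imwrite(f"pics/{n}.png",f["img"]); return f
E
python3 - <<'E'
from meas import *
st(); f=snap("w3"); s,hu,dk=masks(f)
p=proj(f,[.41,-.205,.015])[0]; print(p)
comp(f,hu,(float(p[0]),float(p[1])),.015,"lump",5)
p=proj(f,[.366,-.325,.02])[0]; print(p)
comp(f,s,(float(p[0]),float(p[1])),.02,"tube",5)
h=cv2.cvtColor(f["img"],cv2.COLOR_BGR2HSV)
comp(f,cv2.inRange(h,(18,150,60),(32,255,255)),tuple(map(float,proj(f,[.563,-.342,.02])[0])),.027,"yellow")
to([.41,-.205,.022])
E
```

```text
{'time_s': 3.167, 'joints': [0.321, 0.664, 0.056, 2.158, -0.11, 0.324, 0.473], 'ee_pos': [0.411, -0.202, 0.15], 'eef_rot': [-2.216, -2.224, 0.001], 'grip_force': 0.0, 'grip_width': 0.085}
[323.18631325 205.4815443 ]
lump rect c=(0.4099,-0.2014) 62x59 long axis -66.7deg from +x | centroid (0.4102,-0.2000) px (279, 163, 80, 72)
[275.54771658 329.61482101]
tube rect c=(0.3659,-0.3173) 105x41 long axis -84.9deg from +x | centroid (0.3661,-0.3169) px (248, 272, 54, 96)
yellow rect c=(0.5615,-0.2978) 146x128 long axis 4.5deg from +x | centroid (0.5708,-0.2753) px (411, 242, 176, 131)
d [-0.01  -0.005  0.515] R y [1.    0.004 0.   ]
```

View pics/w3.png

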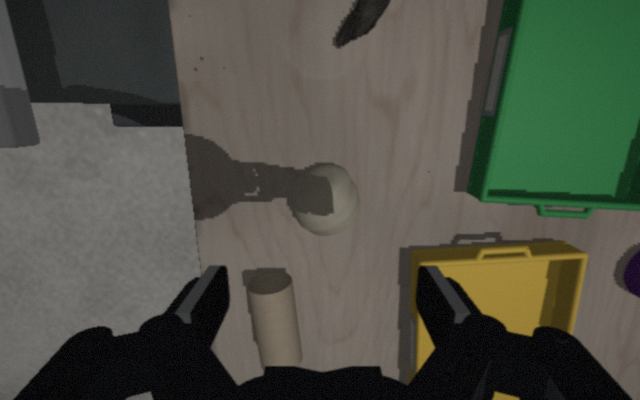

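w3: lump at (325,200), measured (0.410,-0.201), size 62x59 mm, agreeing with the spec. Nothing is in the way of the fingers, so I grasp it.

>>> {"name": "move_arm", "arguments": {"series": [[1, 0, 0, 0.15, 0, 0, 0], [1, 0, 0, 0.3, 0, 0, 0], [1, 0, 0, 0.43, 0, 0, 0], [1, 0, 0, 0.51, 0, 0, 0], [1, 0, 0, 0.51, 0, 0, 0]]}}

```text
time_s: 3.63
ee_pos: [0.416, -0.2047, 0.0244]
eef_rot: [-2.212, -2.219, 0.002]
wrist_force: [-0.2, 0.0, -0.6]
grip_width: 0.0854
grip_force: 0.0
```

>>> {"name": "move_arm", "arguments": {"series": [[0, 0, 0, 0, 0, 0, 0], [0, 0, 0, 0, 0, 0, 0], [0, 0, 0, 0, 0, 0, 0], [0, 0, 0, 0, 0, 0, 0], [0, 0, 0, 0, 0, 0, 0]], "force": 50}}

```text
time_s: 4.05
ee_pos: [0.415, -0.2047, 0.0281]
eef_rot: [-2.216, -2.219, 0.002]
wrist_force: [-0.4, 1.2, 10.2]
grip_width: 0.052
grip_force: 50.4
```

>>> {"name": "move_arm", "arguments": {"series": [[0, 0, 0, 0, 0, 0, 0], [0, 0, 0, 0, 0, 0, 0], [0, 0, 0, 0, 0, 0, 0], [0, 0, 0, 0, 0, 0, 0], [0, 0, 0, 0, 0, 0, 0]]}}

```text
time_s: 4.47
ee_pos: [0.415, -0.2047, 0.0281]
eef_rot: [-2.216, -2.219, 0.002]
wrist_force: [-1.0, 0.7, 11.2]
grip_width: 0.0517
grip_force: 50.4
```

>>> {"name": "move_arm", "arguments": {"series": [[0, 0, 0, -0.1, 0, 0, 0], [0, 0, 0, -0.25, 0, 0, 0], [0, 0, 0, -0.4, 0, 0, 0], [0, 0, 0, -0.55, 0, 0, 0], [0, 0, 0, -0.7, 0, 0, 0]]}}

```text
time_s: 4.88
ee_pos: [0.4154, -0.2051, 0.2039]
eef_rot: [-2.216, -2.218, 0.004]
wrist_force: [0.5, 0.1, -1.1]
grip_width: 0.0517
grip_force: 52.9
```

>>> {"name": "move_arm", "arguments": {"series": [[0, 0.14, 0.03, 0, 0, 0, 0], [0, 0.28, 0.06, 0, 0, 0, 0], [0, 0.42, 0.09, 0, 0, 0, 0], [0, 0.56, 0.12, 0, 0, 0, 0], [0, 0.7, 0.14, 0, 0, 0, 0]]}}

```text
time_s: 5.3
ee_pos: [0.4513, -0.0285, 0.2027]
eef_rot: [-2.216, -2.219, 0.001]
wrist_force: [1.0, -0.2, -1.1]
grip_width: 0.0517
grip_force: 52.9
```

>>> {"name": "move_arm", "arguments": {"series": [[0, 0.14, 0.03, 0, 0, 0, 0], [0, 0.28, 0.06, 0, 0, 0, 0], [0, 0.42, 0.09, 0, 0, 0, 0], [0, 0.56, 0.12, 0, 0, 0, 0], [0, 0.7, 0.14, 0, 0, 0, 0]]}}

```text
time_s: 5.72
ee_pos: [0.4859, 0.1467, 0.203]
eef_rot: [-2.216, -2.219, 0.002]
wrist_force: [1.0, 0.5, -0.6]
grip_width: 0.0517
grip_force: 52.9
```

>>> {"name": "move_arm", "arguments": {"series": [[0, 0.14, 0.03, 0, 0, 0, 0], [0, 0.28, 0.06, 0, 0, 0, 0], [0, 0.42, 0.09, 0, 0, 0, 0], [0, 0.56, 0.12, 0, 0, 0, 0], [0, 0.7, 0.14, 0, 0, 0, 0]]}}

```text
time_s: 6.13
ee_pos: [0.5207, 0.3214, 0.2035]
eef_rot: [-2.216, -2.218, 0.002]
wrist_force: [0.3, 0.1, -1.2]
grip_width: 0.0513
grip_force: 52.9
```

```bash
python3 - <<'E'
from meas import *
st(); f=snap("w4"); h=cv2.cvtColor(f["img"],cv2.COLOR_BGR2HSV)
comp(f,cv2.inRange(h,(105,120,40),(125,255,255)),tuple(map(float,proj(f,[.52,.362,.02])[0])),.027,"blue")
print("wheel",onz(pickle.load(open("side.pkl","rb")),223,185,.13))
to([.5195,.3185,.2])
E
```

```text
{'time_s': 6.133, 'joints': [-0.83, 0.759, 0.373, 1.669, -0.37, 0.787, -0.284], 'ee_pos': [0.521, 0.321, 0.203], 'eef_rot': [-2.216, -2.218, 0.002], 'grip_force': 52.935, 'grip_width': 0.051}
blue rect c=(0.5201,0.3737) 193x140 long axis -90.0deg from +x | centroid (0.5202,0.3788) px (241, 14, 168, 220)
wheel [0.71752854 0.14548517 0.13      ]
d [-0.055 -0.003  0.012] R y [ 1.     0.011 -0.004]
```

View pics/w4.png

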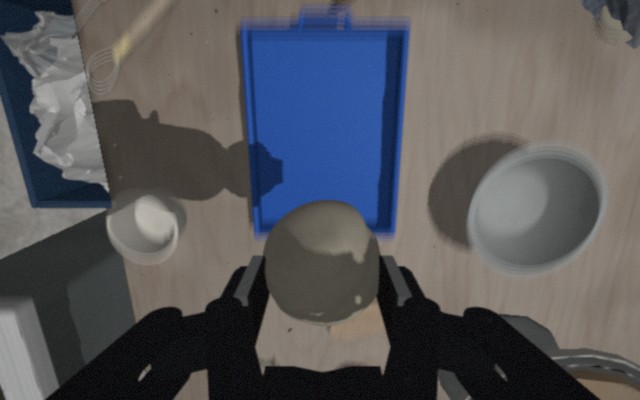

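w4: lump held at (322,262), tray's far rim at row 25, and free space below. Setting it down.

>>> {"name": "move_arm", "arguments": {"series": [[0, 0, 0, 0.16, 0, 0, 0], [0, 0, 0, 0.32, 0, 0, 0], [0, 0, 0, 0.46, 0, 0, 0], [0, 0, 0, 0.58, 0, 0, 0], [0, 0, 0, 0.64, 0, 0, 0]]}}

```text
time_s: 6.6
ee_pos: [0.5169, 0.3194, 0.0394]
eef_rot: [-2.213, -2.217, 0.012]
wrist_force: [0.3, 0.1, -1.5]
grip_width: 0.0517
grip_force: 52.9
```

>>> {"name": "move_arm", "arguments": {"series": [[0, 0, 0, 0.02, 0, 0, 0], [0, 0, 0, 0.03, 0, 0, 0], [0, 0, 0, 0.04, 0, 0, 0], [0, 0, 0, 0.04, 0, 0, 0]]}}

```text
time_s: 6.93
ee_pos: [0.5202, 0.3209, 0.0335]
eef_rot: [-2.216, -2.217, 0.0]
wrist_force: [0.2, 0.4, -0.5]
grip_width: 0.0514
grip_force: 52.9
```

>>> {"name": "move_arm", "arguments": {"series": [[0.8, 0, 0, 0, 0, 0, 0], [0.8, 0, 0, 0, 0, 0, 0], [0.8, 0, 0, 0, 0, 0, 0], [0.8, 0, 0, 0, 0, 0, 0], [0.8, 0, 0, 0, 0, 0, 0]]}}

```text
time_s: 7.35
ee_pos: [0.5195, 0.3207, 0.0325]
eef_rot: [-2.215, -2.217, 0.003]
wrist_force: [0.6, 0.6, -0.7]
grip_width: 0.0685
grip_force: 0.0
```

>>> {"name": "move_arm", "arguments": {"series": [[0.8, 0, 0, -0.1, 0, 0, 0], [0.8, 0, 0, -0.25, 0, 0, 0], [1, 0, 0, -0.4, 0, 0, 0], [1, 0, 0, -0.52, 0, 0, 0], [1, 0, 0, -0.52, 0, 0, 0]]}}

```text
time_s: 7.77
ee_pos: [0.5241, 0.3214, 0.1685]
eef_rot: [-2.218, -2.219, -0.014]
wrist_force: [-0.2, 0.3, 0.3]
grip_width: 0.0855
grip_force: 0.0
```

>>> {"name": "move_arm", "arguments": {"series": [[1, -0.1, -0.03, 0, 0, 0, 0], [1, -0.2, -0.06, 0, 0, 0, 0], [1, -0.3, -0.09, 0, 0, 0, 0], [1, -0.4, -0.12, 0, 0, 0, 0], [1, -0.5, -0.155, 0, 0, 0, 0]]}}

```text
time_s: 8.18
ee_pos: [0.4812, 0.194, 0.1618]
eef_rot: [-2.215, -2.217, 0.004]
wrist_force: [1.2, 0.0, 0.3]
grip_width: 0.0855
grip_force: 0.0
```

>>> {"name": "move_arm", "arguments": {"series": [[1, -0.15, -0.03, 0, 0, 0, 0], [1, -0.3, -0.06, 0, 0, 0, 0], [1, -0.4, -0.12, 0, 0, 0, 0], [1, -0.5, -0.155, 0, 0, 0, 0], [1, -0.5, -0.155, 0, 0, 0, 0]]}}

```text
time_s: 8.6
ee_pos: [0.4399, 0.064, 0.1618]
eef_rot: [-2.225, -2.207, 0.012]
wrist_force: [-0.2, 0.1, 0.5]
grip_width: 0.0857
grip_force: 0.0
```

```bash
python3 - <<'E'
from meas import *
st(); f=snap("w5"); s,hu,dk=masks(f)
p=proj(f,[.443,.07,.009])[0]; print(p)
c=comp(f,hu,tuple(map(float,p)),.009,"knot",5)
g=proj(f,[.44,-.061,.008])[0]; print(g)
comp(f,dk,tuple(map(float,g)),.008,"stamp")
u,v=p.astype(int); x0,y0=max(0,u-60),max(0,v-45); q=f["img"][y0:y0+90,x0:x0+120]
q=np.clip((q.astype(float)-30)*2.2,0,255).astype(np.uint8); q=cv2.resize(q,None,fx=5,fy=5,interpolation=cv2.INTER_CUBIC)
cv2.drawContours(q,[(c-[x0,y0])*5+2],-1,(0,0,255),1)
sd=grab_frame("side"); cv2.imwrite("pics/side1.png",sd["img"])
r=cv2.resize(sd["img"][130:340,180:420],None,fx=.8,fy=.8)
q[-r.shape[0]:,-r.shape[1]:]=r
cv2.imwrite("pics/knot.png",q)
E
```

```text
{'time_s': 8.6, 'joints': [-0.379, 0.645, 0.211, 2.183, -0.375, 0.358, 0.137], 'ee_pos': [0.44, 0.064, 0.162], 'eef_rot': [-2.225, -2.207, 0.012], 'grip_force': 0.0, 'grip_width': 0.086}
[328.82742654 189.56655777]
knot rect c=(0.4430,0.0731) 56x44 long axis -0.4deg from +x | centroid (0.4418,0.0749) px (297, 161, 65, 50)
[326.13696261 315.56200555]
stamp rect c=(0.4430,-0.0521) 67x23 long axis 56.5deg from +x | centroid (0.4423,-0.0525) px (306, 283, 46, 48)
```

View pics/knot.png

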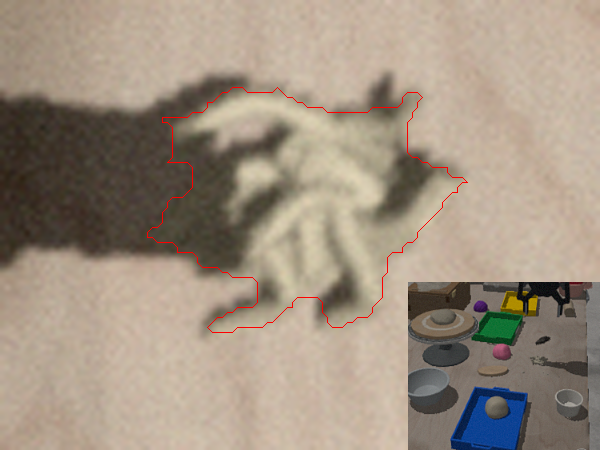

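Knot close-up: at px (325,186) with about 49 mm between its upper-left coil end and lower-right face, so its x runs along world (1,-1). The side inset shows the lump in the blue tray. I turn 45° and grasp.

>>> {"name": "move_arm", "arguments": {"series": [[1, 0.04, 0, 0, 0, 0, 0.019], [1, 0.04, 0, 0, 0, 0, 0.038], [1, 0.04, 0, 0, 0, 0, 0.056], [1, 0.04, 0, 0, 0, 0, 0.0625], [1, 0.04, 0, 0, 0, 0, 0.0625]]}}

```text
time_s: 9.12
ee_pos: [0.4433, 0.0813, 0.1616]
eef_rot: [-2.604, -1.746, 0.006]
wrist_force: [-0.4, 0.2, 0.4]
grip_width: 0.0855
grip_force: 0.0
```

>>> {"name": "move_arm", "arguments": {"series": [[1, 0, 0, 0.1, 0, 0, 0.019], [1, 0, 0, 0.2, 0, 0, 0.038], [1, 0, 0, 0.3, 0, 0, 0.056], [1, 0, 0, 0.36, 0, 0, 0.0625], [1, 0, 0, 0.36, 0, 0, 0.0625]]}}

```text
time_s: 9.53
ee_pos: [0.4412, 0.0808, 0.0694]
eef_rot: [-2.894, -1.203, 0.014]
wrist_force: [0.3, 1.3, 0.8]
grip_width: 0.0857
grip_force: 0.0
```

>>> {"name": "move_arm", "arguments": {"series": [[1, 0, 0, 0, 0, 0, 0], [1, 0, 0, 0, 0, 0, 0]]}}

```text
time_s: 9.7
ee_pos: [0.4428, 0.0806, 0.0724]
eef_rot: [-2.895, -1.205, 0.006]
wrist_force: [0.6, -0.6, 0.6]
grip_width: 0.0855
grip_force: 0.0
```

```bash
python3 - <<'E'
from meas import *
st(); f=snap("w6"); s,hu,dk=masks(f)
p=proj(f,[.44,.074,.009])[0]; print(p); comp(f,hu,tuple(map(float,p)),.009,"knot",5)
to([.44,.074,.027])
u,v=map(int,p); q=f["img"][max(0,v-110):v+110,u-160:u+160]; q=np.clip((q.astype(float)-30)*2.2,0,255).astype(np.uint8)
t=[tuple(map(int,(x-[u-160,max(0,v-110)]))) for x in proj(f,[[.44,.074,.009],[.458,.056,.009],[.422,.092,.009]])]
for a in t: cv2.circle(q,a,3,(0,0,255),-1)
cv2.imwrite("pics/knot2.png",cv2.resize(q,None,fx=2,fy=2))
E
```

```text
{'time_s': 9.7, 'joints': [-0.362, 0.834, 0.136, 2.217, -0.815, 0.146, -0.241], 'ee_pos': [0.443, 0.081, 0.072], 'eef_rot': [-2.895, -1.205, 0.006], 'grip_force': 0.0, 'grip_width': 0.085}
[327.81709302 243.16149149]
knot rect c=(0.4280,0.0714) 79x51 long axis -5.9deg from +x | centroid (0.4381,0.0749) px (249, 199, 119, 83)
d [-0.027  0.011  0.183] R y [ 0.709 -0.705 -0.007]
```

View pics/knot2.png

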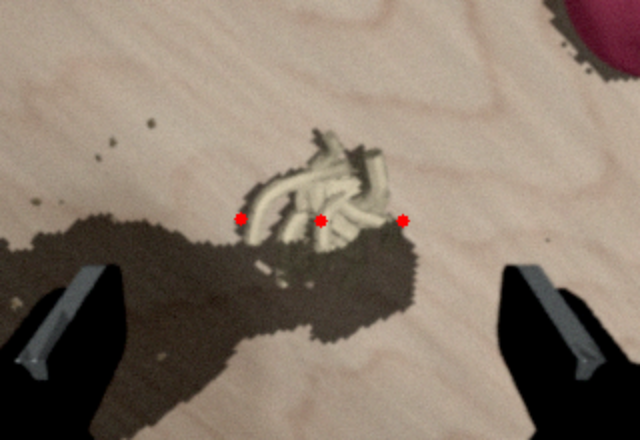

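The knot sits between the ±25 mm dots at (240,218) and (402,221), with its centre at the middle dot. Down and close.

>>> {"name": "move_arm", "arguments": {"series": [[1, -0.02, 0.01, 0.06, 0, 0, 0], [1, -0.02, 0.01, 0.12, 0, 0, 0], [1, -0.02, 0.01, 0.18, 0, 0, 0], [1, -0.02, 0.01, 0.18, 0, 0, 0], [0.7, -0.02, 0.01, 0.18, 0, 0, 0]]}}

```text
time_s: 10.17
ee_pos: [0.4446, 0.076, 0.0302]
eef_rot: [-2.897, -1.198, 0.016]
wrist_force: [0.2, -0.2, 0.5]
grip_width: 0.0753
grip_force: 0.0
```

>>> {"name": "move_arm", "arguments": {"series": [[0, 0, 0, 0, 0, 0, 0], [0, 0, 0, 0, 0, 0, 0], [0, 0, 0, 0, 0, 0, 0], [0, 0, 0, 0, 0, 0, 0], [0, 0, 0, 0, 0, 0, 0]], "force": 40}}

```text
time_s: 10.58
ee_pos: [0.4479, 0.0742, 0.0342]
eef_rot: [-2.902, -1.196, 0.003]
wrist_force: [-4.1, -1.8, 66.2]
grip_width: 0.0125
grip_force: 36.8
```

>>> {"name": "move_arm", "arguments": {"series": [[0, 0, 0, 0, 0, 0, 0], [0, 0, 0, 0, 0, 0, 0], [0, 0, 0, 0, 0, 0, 0], [0, 0, 0, 0, 0, 0, 0], [0, 0, 0, 0, 0, 0, 0]]}}

```text
time_s: 11.0
ee_pos: [0.4464, 0.0757, 0.0348]
eef_rot: [-2.898, -1.198, 0.004]
wrist_force: [-1.7, -0.5, 57.1]
grip_width: 0.0004
grip_force: 28.9
```

>>> {"name": "move_arm", "arguments": {"series": [[0, 0, 0, -0.1, 0, 0, 0], [0, 0, 0, -0.25, 0, 0, 0], [0, 0, 0, -0.4, 0, 0, 0], [0, 0, 0, -0.55, 0, 0, 0], [0, 0, 0, -0.65, 0, 0, 0]]}}

```text
time_s: 11.42
ee_pos: [0.4463, 0.0755, 0.1955]
eef_rot: [-2.896, -1.199, 0.014]
wrist_force: [0.6, 0.9, -1.5]
grip_width: 0.0001
grip_force: 0.0
```

The fingers shut over the knot without holding it: they stand higher than I assumed. I check the true fingertip reach from the camera geometry and see where the knot is now.

```bash
python3 - <<'E'
from meas import *
f=pickle.load(open("w6.pkl","rb")); P=np.array([.4428,.0806,.0724]); Rm=R.from_rotvec([-2.895,-1.205,.006]).as_matrix()
for r in(0,.006,.012,.019): print(r,proj(f,[P+Rm@[xx,s*.0427,r] for s in(-1,1) for xx in (-.011,.011)]).round(0).tolist())
st(); f=snap("w7"); s,hu,dk=masks(f)
p=proj(f,[.441,.075,.009])[0]; print(p); comp(f,hu,tuple(map(float,p)),.009,"knot",5)
S=get_state();P=np.array(S["ee_pos"]);Rm=R.from_rotvec(S["eef_rot"]).as_matrix()
for r in(.006,.019,.032): print("shut",r,proj(f,[P+Rm@[xx,0,r] for xx in (-.011,.011)]).round(0).tolist())
q=f["img"][100:350,160:480]; q=np.clip((q.astype(float)-20)*2.2,0,255).astype(np.uint8); cv2.imwrite("pics/k7.png",cv2.resize(q,None,fx=2,fy=2))
E
```

```text
0 [[227.0, 310.0], [223.0, 266.0], [419.0, 310.0], [424.0, 266.0]]
0.006 [[231.0, 302.0], [227.0, 259.0], [415.0, 302.0], [420.0, 259.0]]
0.012 [[234.0, 295.0], [230.0, 253.0], [412.0, 295.0], [416.0, 253.0]]
0.019 [[238.0, 287.0], [234.0, 247.0], [408.0, 287.0], [412.0, 247.0]]
{'time_s': 11.417, 'joints': [-0.642, 0.659, 0.621, 2.142, -0.727, 0.573, -0.267], 'ee_pos': [0.446, 0.075, 0.195], 'eef_rot': [-2.896, -1.199, 0.014], 'grip_force': 0.0, 'grip_width': 0.0}
[321.12795872 189.33738584]
knot rect c=(0.4430,0.0684) 52x46 long axis 0.2deg from +x | centroid (0.4423,0.0711) px (298, 163, 53, 55)
shut 0.006 [[326.0, 303.0], [326.0, 259.0]]
shut 0.019 [[326.0, 288.0], [326.0, 247.0]]
shut 0.032 [[326.0, 274.0], [326.0, 236.0]]
```

View pics/k7.png

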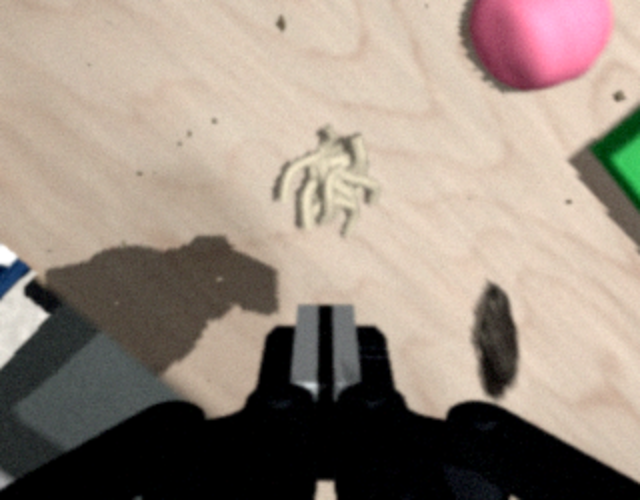

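Shut reach is 19 mm (tip row 252) and open only 6 mm, so I must come 13 mm lower. The knot is unhurt, centred at crop (326,183), i.e. (0.4415,0.0715), and 52 mm across the closing line. Retrying lower.

>>> {"name": "move_arm", "arguments": {"series": [[1, -0.025, 0, 0.15, 0, 0, 0], [1, -0.025, 0, 0.3, 0, 0, 0], [1, -0.025, 0, 0.4, 0, 0, 0], [1, -0.025, 0, 0.4, 0, 0, 0], [1, -0.025, 0, 0.4, 0, 0, 0]]}}

```text
time_s: 11.88
ee_pos: [0.4396, 0.0711, 0.0921]
eef_rot: [-2.894, -1.198, 0.021]
wrist_force: [0.1, -0.2, -0.8]
grip_width: 0.0604
grip_force: 0.0
```

>>> {"name": "move_arm", "arguments": {"series": [[1, 0, 0, 0, 0, 0, 0], [1, 0, 0, 0, 0, 0, 0], [1, 0, 0, 0, 0, 0, 0], [1, 0, 0, 0, 0, 0, 0], [1, 0, 0, 0, 0, 0, 0]]}}

```text
time_s: 12.3
ee_pos: [0.4408, 0.0714, 0.0928]
eef_rot: [-2.895, -1.201, 0.017]
wrist_force: [-0.1, -0.4, 0.0]
grip_width: 0.0853
grip_force: 0.0
```

>>> {"name": "move_arm", "arguments": {"series": [[1, 0, 0, 0.1, 0, 0, 0], [1, 0, 0, 0.2, 0, 0, 0], [1, 0, 0, 0.28, 0, 0, 0], [1, 0, 0, 0.315, 0, 0, 0], [1, 0, 0, 0.315, 0, 0, 0]]}}

```text
time_s: 12.72
ee_pos: [0.4462, 0.0722, 0.0169]
eef_rot: [-2.894, -1.198, 0.037]
wrist_force: [-0.1, -0.4, 0.2]
grip_width: 0.085
grip_force: 0.0
```

>>> {"name": "move_arm", "arguments": {"series": [[0.8, 0, 0, 0, 0, 0, 0], [0.8, 0, 0, 0, 0, 0, 0], [0.8, 0, 0, 0, 0, 0, 0]]}}

```text
time_s: 12.97
ee_pos: [0.4458, 0.0724, 0.0189]
eef_rot: [-2.893, -1.2, 0.034]
wrist_force: [0.2, -0.1, 0.1]
grip_width: 0.0687
grip_force: 0.0
```

>>> {"name": "move_arm", "arguments": {"series": [[0.7, -0.01, -0.01, 0.01, 0, 0, 0], [0, -0.01, -0.01, 0.01, 0, 0, 0], [0, -0.01, -0.01, 0.01, 0, 0, 0], [0, -0.01, -0.01, 0.01, 0, 0, 0], [0, -0.01, -0.01, 0.01, 0, 0, 0]]}}

```text
time_s: 13.38
ee_pos: [0.4438, 0.073, 0.018]
eef_rot: [-2.891, -1.199, 0.04]
wrist_force: [-1.3, -0.2, 10.6]
grip_width: 0.0469
grip_force: 39.4
```

>>> {"name": "move_arm", "arguments": {"series": [[0, 0, 0, 0, 0, 0, 0], [0, 0, 0, 0, 0, 0, 0], [0, 0, 0, 0, 0, 0, 0]]}}

```text
time_s: 13.63
ee_pos: [0.4437, 0.073, 0.018]
eef_rot: [-2.891, -1.199, 0.04]
wrist_force: [-0.5, -0.2, 10.1]
grip_width: 0.0468
grip_force: 39.4
```

Held at 47 mm. Lift, turn back, carry to the blue tray.

>>> {"name": "move_arm", "arguments": {"series": [[0, 0, 0, -0.1, 0, 0, 0], [0, 0, 0, -0.25, 0, 0, -0.016], [0, 0, 0, -0.4, 0, 0, -0.032], [0, 0, 0, -0.55, 0, 0, -0.048], [0, 0, 0, -0.7, 0, 0, -0.0625]]}}

```text
time_s: 14.05
ee_pos: [0.4479, 0.0726, 0.1938]
eef_rot: [-2.594, -1.744, 0.04]
wrist_force: [0.6, 0.3, -1.4]
grip_width: 0.0465
grip_force: 41.3
```

>>> {"name": "move_arm", "arguments": {"series": [[0, 0, 0, 0, 0, 0, -0.016], [0, 0, 0, 0, 0, 0, -0.032], [0, 0, 0, 0, 0, 0, -0.048], [0, 0, 0, 0, 0, 0, -0.0625], [0, 0, 0, 0, 0, 0, -0.0625]]}}

```text
time_s: 14.47
ee_pos: [0.4485, 0.0728, 0.1923]
eef_rot: [-2.203, -2.21, 0.031]
wrist_force: [0.4, -0.2, -0.9]
grip_width: 0.0471
grip_force: 41.3
```

>>> {"name": "move_arm", "arguments": {"series": [[0, 0.13, 0.03, 0, 0, 0, 0], [0, 0.27, 0.06, 0, 0, 0, 0], [0, 0.4, 0.09, 0, 0, 0, 0], [0, 0.54, 0.12, 0, 0, 0, 0], [0, 0.67, 0.15, 0, 0, 0, 0]]}}

```text
time_s: 14.88
ee_pos: [0.4858, 0.2424, 0.1908]
eef_rot: [-2.208, -2.205, 0.032]
wrist_force: [0.4, -0.1, -0.9]
grip_width: 0.0467
grip_force: 41.3
```

>>> {"name": "move_arm", "arguments": {"series": [[0, 0.13, 0.03, 0, 0, 0, 0], [0, 0.27, 0.06, 0, 0, 0, 0], [0, 0.4, 0.09, 0, 0, 0, 0], [0, 0.54, 0.12, 0, 0, 0, 0], [0, 0.67, 0.15, 0, 0, 0, 0]]}}

```text
time_s: 15.3
ee_pos: [0.5228, 0.4101, 0.1894]
eef_rot: [-2.207, -2.205, 0.033]
wrist_force: [1.8, 0.3, -0.7]
grip_width: 0.0468
grip_force: 41.3
```

>>> {"name": "move_arm", "arguments": {"series": [[0, 0, 0, 0, 0, 0, 0], [0, 0, 0, 0, 0, 0, 0]]}}

```text
time_s: 15.47
ee_pos: [0.5223, 0.4103, 0.1887]
eef_rot: [-2.203, -2.21, 0.032]
wrist_force: [0.6, 0.4, -0.5]
grip_width: 0.0472
grip_force: 41.3
```

```bash
python3 - <<'E'
from meas import *
st(); f=snap("w8"); h=cv2.cvtColor(f["img"],cv2.COLOR_BGR2HSV)
comp(f,cv2.inRange(h,(105,120,40),(125,255,255)),tuple(map(float,proj(f,[.52,.45,.02])[0])),.027,"blue")
to([.5195,.408,.0235])
E
```

```text
{'time_s': 15.467, 'joints': [-0.975, 0.879, 0.51, 1.491, -0.51, 0.932, -0.298], 'ee_pos': [0.522, 0.41, 0.189], 'eef_rot': [-2.203, -2.21, 0.032], 'grip_force': 41.314, 'grip_width': 0.047}
blue rect c=(0.5196,0.3979) 140x138 long axis -0.1deg from +x | centroid (0.5193,0.4080) px (247, 130, 161, 145)
d [0.002 0.006 0.662] R y [ 1.    0.   -0.03]
```

View pics/w8.png

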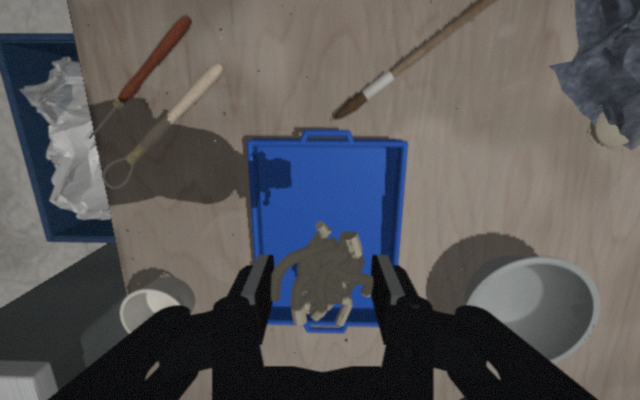

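```bash
python3 - <<'E'
from meas import *
f=pickle.load(open("w8.pkl","rb"))
for v in(130,141,325,331): print(v,onz(f,326,v,.027).round(3))
print("lump top/base",proj(f,[[.52,.321,.037+.004],[.52,.321,.004],[.52,.35,.01],[.52,.292,.02],[.49,.321,.02],[.549,.321,.02]]).round(0).tolist())
g=grab_frame("side"); q=cv2.resize(g["img"][200:360,200:420],None,fx=3,fy=3,interpolation=cv2.INTER_CUBIC); cv2.imwrite("pics/s2.png",q)
h=cv2.cvtColor(g["img"],cv2.COLOR_BGR2HSV); m=cv2.inRange(h,(12,15,60),(32,90,255)); print([cv2.boundingRect(c) for c in cv2.findContours(m[262:350,233:330],0,2)[0] if cv2.contourArea(c)>60])
E
```

```text
130 [0.519 0.467 0.027]
141 [0.52  0.458 0.027]
325 [0.521 0.268 0.027]
331 [0.521 0.261 0.027]
lump top/base [[325.0, 288.0], [326.0, 269.0], [326.0, 246.0], [326.0, 301.0], [296.0, 276.0], [354.0, 277.0]]
[(0, 70, 35, 18), (85, 18, 12, 53), (44, 11, 28, 28), (73, 0, 24, 6), (0, 0, 29, 61)]
```

View pics/s2.png

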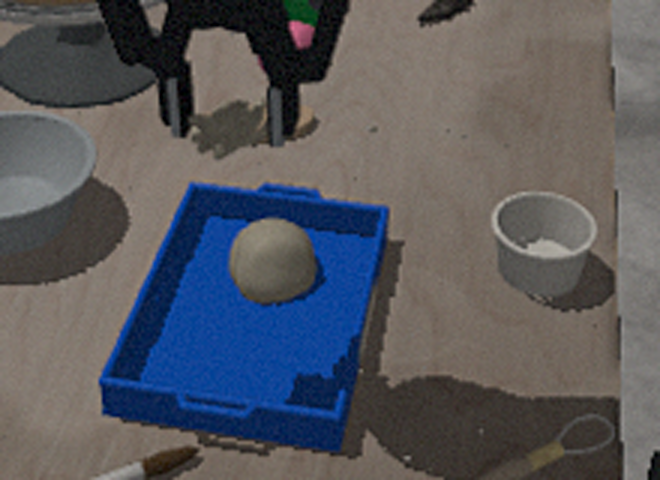

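The side view shows the lump resting in the blue tray at (273,260), with the knot held clear. The tray's middle is y = 0.364. Setting the knot at y ≈ 0.408. That was my last picture, so the rest goes by numbers.

>>> {"name": "move_arm", "arguments": {"series": [[0, 0.002, 0.006, 0.16, 0, 0, 0], [0, 0.002, 0.006, 0.32, 0, 0, 0], [0, 0.002, 0.006, 0.46, 0, 0, 0], [0, 0.002, 0.006, 0.58, 0, 0, 0], [0, 0.002, 0.006, 0.63, 0, 0, 0]]}}

```text
time_s: 15.98
ee_pos: [0.518, 0.4049, 0.0283]
eef_rot: [-2.209, -2.203, 0.044]
wrist_force: [-0.9, -0.4, -0.2]
grip_width: 0.047
grip_force: 41.3
```

>>> {"name": "move_arm", "arguments": {"series": [[0, 0, 0, 0.01, 0, 0, 0], [0, 0, 0, 0.02, 0, 0, 0], [0, 0, 0, 0.03, 0, 0, 0], [0, 0, 0, 0.03, 0, 0, 0]]}}

```text
time_s: 16.32
ee_pos: [0.5216, 0.4086, 0.0266]
eef_rot: [-2.207, -2.208, 0.027]
wrist_force: [-0.5, 0.3, -0.2]
grip_width: 0.0464
grip_force: 41.3
```

>>> {"name": "move_arm", "arguments": {"series": [[0, 0, 0, 0.006, 0, 0, 0], [0, 0, 0, 0.014, 0, 0, 0], [0, 0, 0, 0.014, 0, 0, 0], [0, 0, 0, 0.014, 0, 0, 0]]}}

```text
time_s: 16.65
ee_pos: [0.5211, 0.4089, 0.0224]
eef_rot: [-2.206, -2.208, 0.028]
wrist_force: [-0.2, 0.6, 4.5]
grip_width: 0.0471
grip_force: 41.9
```

>>> {"name": "move_arm", "arguments": {"series": [[0.75, 0, 0, 0, 0, 0, 0], [0.75, 0, 0, 0, 0, 0, 0], [0.75, 0, 0, 0, 0, 0, 0], [0.75, 0, 0, 0, 0, 0, 0], [0.75, 0, 0, 0, 0, 0, 0]]}}

```text
time_s: 17.07
ee_pos: [0.5201, 0.4081, 0.021]
eef_rot: [-2.206, -2.208, 0.033]
wrist_force: [0.8, 0.6, -0.2]
grip_width: 0.064
grip_force: 0.0
```

>>> {"name": "move_arm", "arguments": {"series": [[0.75, 0, 0, -0.1, 0, 0, 0], [0.75, 0, 0, -0.25, 0, 0, 0], [1, 0, 0, -0.4, 0, 0, 0], [1, 0, 0, -0.55, 0, 0, 0], [1, 0, 0, -0.7, 0, 0, 0]]}}

```text
time_s: 17.48
ee_pos: [0.525, 0.4079, 0.1978]
eef_rot: [-2.206, -2.207, 0.033]
wrist_force: [1.0, 0.2, -0.5]
grip_width: 0.0855
grip_force: 0.0
```

```bash
python3 - <<'E'
from meas import *
st(); f=snap("w9"); s,hu,dk=masks(f); h=cv2.cvtColor(cv2.GaussianBlur(f["img"],(5,5),0),cv2.COLOR_BGR2HSV)
m=cv2.inRange(h,(8,10,40),(40,130,255))
for p in([.52,.409,.013],[.52,.321,.02]):
    q=tuple(map(float,proj(f,p)[0])); comp(f,m,q,p[2],str(p),1)
s0=get_state(); Rm=R.from_rotvec(s0["eef_rot"]); 
tgt=R.from_matrix(np.array([[0,1,0],[1,0,0],[0,0,-1.]])); print("level turn",((Rm.inv()*tgt).as_rotvec()/6.283).round(4))
E
```

```text
{'time_s': 17.483, 'joints': [-0.974, 0.87, 0.519, 1.481, -0.506, 0.951, -0.3], 'ee_pos': [0.525, 0.408, 0.198], 'eef_rot': [-2.206, -2.207, 0.033], 'grip_force': 0.0, 'grip_width': 0.085}
[0.52, 0.409, 0.013] rect c=(0.5651,0.3613) 663x413 long axis -0.5deg from +x | centroid (0.5426,0.3887) px (0, 0, 640, 400)
[0.52, 0.321, 0.02] rect c=(0.5642,0.3641) 648x404 long axis -0.5deg from +x | centroid (0.5423,0.3909) px (0, 0, 640, 400)
level turn [-0.0028 -0.0011  0.0001]
```

>>> {"name": "move_arm", "arguments": {"series": [[1, -0.1, 0.02, 0, -0.0028, -0.0011, 0], [1, -0.2, 0.04, 0, -0.0028, -0.0011, 0], [1, -0.3, 0.06, 0, -0.0028, -0.0011, 0], [1, -0.4, 0.07, 0, -0.0028, -0.0011, 0], [1, -0.5, 0.084, 0, -0.0028, -0.0011, 0]]}}

```text
time_s: 17.95
ee_pos: [0.5462, 0.2821, 0.1954]
eef_rot: [-2.218, -2.22, 0.02]
wrist_force: [-0.6, 0.6, -0.4]
grip_width: 0.0851
grip_force: 0.0
```

>>> {"name": "move_arm", "arguments": {"series": [[1, -0.15, 0.02, 0, 0, 0, 0], [1, -0.3, 0.05, 0, 0, 0, 0], [1, -0.43, 0.07, 0, 0, 0, 0], [1, -0.5, 0.084, 0, 0, 0, 0], [1, -0.5, 0.084, 0, 0, 0, 0]]}}

```text
time_s: 18.37
ee_pos: [0.5686, 0.1513, 0.1968]
eef_rot: [2.23, 2.212, -0.023]
wrist_force: [0.0, -0.5, 0.0]
grip_width: 0.0851
grip_force: 0.0
```

>>> {"name": "move_arm", "arguments": {"series": [[1, 0, 0, 0, 0, 0, 0], [1, 0, 0, 0, 0, 0, 0]]}}

```text
time_s: 18.53
ee_pos: [0.5672, 0.1598, 0.1959]
eef_rot: [-2.216, -2.221, 0.019]
wrist_force: [-0.0, -0.2, -0.2]
grip_width: 0.0855
grip_force: 0.0
```

```bash
python3 - <<'E'
from meas import *
st(); f=snap("w10"); s,hu,dk=masks(f); h=cv2.cvtColor(f["img"],cv2.COLOR_BGR2HSV)
q=lambda *p:tuple(map(float,proj(f,p)[0]))
im=cv2.GaussianBlur(f["img"],(5,5),0); hh=cv2.cvtColor(im,cv2.COLOR_BGR2HSV)
u,v=map(int,q(.568,.155,.008)); print(u,v,hh[v,u],hh[v,u+60])
for T in(45,50,55): comp(f,((hh[...,1]>T)&(hh[...,0]<25)&(im.max(2)>60)).astype(np.uint8),q(.568,.155,.008),.008,f"rib{T}")
comp(f,cv2.inRange(h,(150,60,30),(179,255,255)),q(.556,.056,.025),.02,"pink",5)
to([.568,.155,.2])
E
```

```text
{'time_s': 18.533, 'joints': [-0.614, 0.764, 0.469, 1.739, -0.466, 0.764, 0.091], 'ee_pos': [0.567, 0.16, 0.196], 'eef_rot': [-2.216, -2.221, 0.019], 'grip_force': 0.0, 'grip_width': 0.086}
326 190 [ 15  66 127] [ 16  37 117]
rib45 rect c=(0.5684,0.1575) 90x48 long axis 9.6deg from +x | centroid (0.5682,0.1577) px (284, 161, 89, 56)
rib50 rect c=(0.5673,0.1590) 90x44 long axis 19.6deg from +x | centroid (0.5673,0.1580) px (285, 162, 88, 51)
rib55 rect c=(0.5670,0.1589) 88x43 long axis 19.6deg from +x | centroid (0.5672,0.1581) px (285, 163, 87, 49)
pink rect c=(0.5622,0.0619) 62x56 long axis 79.0deg from +x | centroid (0.5624,0.0626) px (294, 251, 54, 55)
d [-0.021  0.003 -0.017] R y [ 1.     0.003 -0.012]
```

Rib measured at (0.567,0.158), long axis 19.6° from x; the pink decoy is at (0.562,0.062), clear of the fingers. Turn 70° and come down.

>>> {"name": "move_arm", "arguments": {"series": [[0.8, -0.008, 0, 0, 0, 0, 0.0195], [0.8, -0.008, 0, 0, 0, 0, 0.039], [0.8, -0.008, 0, 0, 0, 0, 0.0585], [0.8, -0.008, 0, 0, 0, 0, 0.078], [0.8, -0.008, 0, 0, 0, 0, 0.0975]]}}

```text
time_s: 19.0
ee_pos: [0.5671, 0.1586, 0.1959]
eef_rot: [-2.789, -1.446, 0.02]
wrist_force: [-0.9, -0.7, 0.1]
grip_width: 0.068
grip_force: 0.0
```

>>> {"name": "move_arm", "arguments": {"series": [[0.8, 0, 0, 0.08, 0, 0, 0.0195], [0.8, 0, 0, 0.16, 0, 0, 0.039], [0.8, 0, 0, 0.24, 0, 0, 0.0585], [0.8, 0, 0, 0.32, 0, 0, 0.078], [0.8, 0, 0, 0.4, 0, 0, 0.0975]]}}

```text
time_s: 19.42
ee_pos: [0.5659, 0.158, 0.0949]
eef_rot: [3.091, 0.537, -0.019]
wrist_force: [1.0, 1.0, 1.0]
grip_width: 0.0686
grip_force: 0.0
```

>>> {"name": "move_arm", "arguments": {"series": [[0.8, 0, 0, 0, 0, 0, 0], [0.8, 0, 0, 0, 0, 0, 0], [0.8, 0, 0, 0, 0, 0, 0]]}}

```text
time_s: 19.67
ee_pos: [0.5669, 0.1565, 0.0971]
eef_rot: [3.089, 0.548, -0.017]
wrist_force: [0.7, -0.0, -0.5]
grip_width: 0.0682
grip_force: 0.0
```

```bash
cat >> meas.py <<'E'
def level(yaw):
    "turn (move units) that brings tool to straight down with closing axis y at yaw (rad from +x)"
    s0=get_state(); c,s=np.cos(yaw),np.sin(yaw); y=np.array([c,s,0]); z=np.array([0,0,-1.]); T=R.from_matrix(np.c_[np.cross(y,z),y,z])
    print("turn",((R.from_rotvec(s0["eef_rot"]).inv()*T).as_rotvec()/(2*np.pi)).round(4))
def rect(f,m,seed,z,n): return comp(f,m,tuple(map(float,proj(f,seed)[0])),z,n)
E
python3 - <<'E'
from meas import *
st(); f=snap("w11"); im=cv2.GaussianBlur(f["img"],(5,5),0); hh=cv2.cvtColor(im,cv2.COLOR_BGR2HSV)
for T in(50,55): rect(f,((hh[...,1]>T)&(hh[...,0]<25)&(im.max(2)>60)).astype(np.uint8),[.567,.158,.008],.006,f"rib{T}")
level(np.deg2rad(-70.4)); to([.567,.158,.0165])
E
```

```text
{'time_s': 19.667, 'joints': [-0.708, 0.982, 0.678, 1.809, -0.916, 0.712, -0.722], 'ee_pos': [0.567, 0.156, 0.097], 'eef_rot': [3.089, 0.548, -0.017], 'grip_force': 0.0, 'grip_width': 0.068}
rib50 rect c=(0.5675,0.1582) 91x43 long axis 18.6deg from +x | centroid (0.5672,0.1571) px (289, 151, 63, 123)
rib55 rect c=(0.5674,0.1579) 90x42 long axis 18.3deg from +x | centroid (0.5673,0.1571) px (290, 152, 61, 122)
turn [0.0004 0.0017 0.0012]
d [ 0.005 -0.008  0.324] R y [ 0.343 -0.939  0.003]
```

>>> {"name": "move_arm", "arguments": {"series": [[0.8, 0.004, -0.004, 0.1, 0, 0.0017, 0.004], [0.8, 0.004, -0.004, 0.2, 0, 0.0017, 0.004], [0.8, 0.004, -0.004, 0.29, 0, 0.0017, 0.004], [0.8, 0.004, -0.004, 0.322, 0, 0.0017, 0.004], [0.8, 0.004, -0.004, 0.322, 0, 0.0017, 0.004]]}}

```text
time_s: 20.13
ee_pos: [0.5657, 0.1564, 0.0153]
eef_rot: [3.099, 0.503, -0.005]
wrist_force: [0.9, 0.5, 0.1]
grip_width: 0.0684
grip_force: 0.0
```

>>> {"name": "move_arm", "arguments": {"series": [[0.8, 0, 0, 0, 0, 0, 0], [0.8, 0, 0, 0, 0, 0, 0], [0.8, 0, 0, 0, 0, 0, 0]]}}

```text
time_s: 20.38
ee_pos: [0.5672, 0.1564, 0.0173]
eef_rot: [3.098, 0.503, 0.002]
wrist_force: [-0.1, 0.8, 0.4]
grip_width: 0.0684
grip_force: 0.0
```

>>> {"name": "move_arm", "arguments": {"series": [[0, 0, 0, 0, 0, 0, 0], [0, 0, 0, 0, 0, 0, 0], [0, 0, 0, 0, 0, 0, 0], [0, 0, 0, 0, 0, 0, 0], [0, 0, 0, 0, 0, 0, 0]], "force": 50}}

```text
time_s: 20.8
ee_pos: [0.5668, 0.1572, 0.0177]
eef_rot: [3.1, 0.503, 0.001]
wrist_force: [-1.7, 1.4, 12.2]
grip_width: 0.0401
grip_force: 54.7
```

>>> {"name": "move_arm", "arguments": {"series": [[0, 0, 0, 0, 0, 0, 0], [0, 0, 0, 0, 0, 0, 0], [0, 0, 0, 0, 0, 0, 0]]}}

```text
time_s: 21.05
ee_pos: [0.5668, 0.1572, 0.0177]
eef_rot: [3.1, 0.503, 0.001]
wrist_force: [-2.0, 0.8, 12.5]
grip_width: 0.04
grip_force: 54.7
```

>>> {"name": "move_arm", "arguments": {"series": [[0, 0, 0, -0.1, 0, 0, 0], [0, 0, 0, -0.25, 0, 0, 0], [0, 0, 0, -0.4, 0, 0, 0], [0, 0, 0, -0.55, 0, 0, 0], [0, 0, 0, -0.7, 0, 0, 0]]}}

```text
time_s: 21.47
ee_pos: [0.5658, 0.1568, 0.1927]
eef_rot: [3.098, 0.502, -0.003]
wrist_force: [1.1, -0.3, 0.4]
grip_width: 0.0398
grip_force: 51.0
```

Rib held at 40 mm. Turn it in line with the yellow tray, carry it there, and measure the tray.

>>> {"name": "move_arm", "arguments": {"series": [[0, 0, 0, 0, 0, 0, -0.0195], [0, 0, 0, 0, 0, 0, -0.039], [0, 0, 0, 0, 0, 0, -0.0585], [0, 0, 0, 0, 0, 0, -0.078], [0, 0, 0, 0, 0, 0, -0.0975]]}}

```text
time_s: 21.88
ee_pos: [0.5661, 0.157, 0.1912]
eef_rot: [2.799, 1.422, -0.003]
wrist_force: [0.6, 0.1, -0.4]
grip_width: 0.0401
grip_force: 51.0
```

>>> {"name": "move_arm", "arguments": {"series": [[0, 0, 0, 0, 0, 0, -0.0195], [0, 0, 0, 0, 0, 0, -0.039], [0, 0, 0, 0, 0, 0, -0.0585], [0, 0, 0, 0, 0, 0, -0.078], [0, 0, 0, 0, 0, 0, -0.0975]]}}

```text
time_s: 22.3
ee_pos: [0.5661, 0.1568, 0.191]
eef_rot: [2.24, 2.2, -0.005]
wrist_force: [0.4, -1.6, 0.0]
grip_width: 0.0399
grip_force: 51.0
```

>>> {"name": "move_arm", "arguments": {"series": [[0, -0.12, 0, 0, 0, 0, -0.014], [0, -0.24, 0, 0, 0, 0, -0.014], [0, -0.36, 0, 0, 0, 0, -0.014], [0, -0.48, 0, 0, 0, 0, -0.014], [0, -0.6, 0, 0, 0, 0, -0.014]]}}

```text
time_s: 22.72
ee_pos: [0.5623, 0.0054, 0.1916]
eef_rot: [2.148, 2.29, -0.005]
wrist_force: [-0.1, 0.3, -0.3]
grip_width: 0.0397
grip_force: 51.0
```

>>> {"name": "move_arm", "arguments": {"series": [[0, -0.12, -0.01, 0, 0, 0, 0], [0, -0.24, -0.02, 0, 0, 0, 0], [0, -0.36, -0.02, 0, 0, 0, 0], [0, -0.48, -0.03, 0, 0, 0, 0], [0, -0.6, -0.04, 0, 0, 0, 0]]}}

```text
time_s: 23.13
ee_pos: [0.5619, -0.1449, 0.192]
eef_rot: [2.149, 2.29, -0.005]
wrist_force: [0.6, -0.9, -0.6]
grip_width: 0.0397
grip_force: 51.0
```

>>> {"name": "move_arm", "arguments": {"series": [[0, -0.15, -0.01, 0, 0, 0, 0], [0, -0.3, -0.02, 0, 0, 0, 0], [0, -0.45, -0.03, 0, 0, 0, 0], [0, -0.6, -0.04, 0, 0, 0, 0], [0, -0.6, -0.04, 0, 0, 0, 0]]}}

```text
time_s: 23.55
ee_pos: [0.5588, -0.3054, 0.1934]
eef_rot: [2.157, 2.272, -0.016]
wrist_force: [-1.2, -2.3, 0.0]
grip_width: 0.0401
grip_force: 51.0
```

>>> {"name": "move_arm", "arguments": {"series": [[0, 0, 0, 0, 0, 0, 0], [0, 0, 0, 0, 0, 0, 0], [0, 0, 0, 0, 0, 0, 0]]}}

```text
time_s: 23.8
ee_pos: [0.5621, -0.2917, 0.1921]
eef_rot: [2.147, 2.293, -0.003]
wrist_force: [0.3, 0.5, -0.6]
grip_width: 0.0403
grip_force: 51.0
```

```bash
python3 - <<'E'
from meas import *
s=st(); f=snap("w12"); h=cv2.cvtColor(f["img"],cv2.COLOR_BGR2HSV)
for lo in(120,150):
    m=cv2.inRange(h,(18,lo,50),(32,255,255)); c=rect(f,m,[.563,-.27,.02],.027,f"yellow{lo}")
    P=np.array([onz(f,*p,.027)[:2] for p in c.reshape(-1,2)])
    # straight side edges: left/right contour per row
    px=c.reshape(-1,2); L=[];Rr=[]
    for v in range(px[:,1].min()+25,px[:,1].min()+110,3):
        r=px[px[:,1]==v]; 
        if len(r): L.append(onz(f,r[:,0].min(),v,.027)[:2]);Rr.append(onz(f,r[:,0].max(),v,.027)[:2])
    for n,E in(("lowx",L),("highx",Rr)):
        E=np.array(E); k=np.polyfit(E[:,1],E[:,0],1); print(n,"x=%.4f at y=-.30, slope %.4f"%(np.polyval(k,-.30),k[0]))
    i=px[:,1].argmin(); print("top y",onz(f,*px[i],.027).round(4),"px",px[i])
st2=np.array(s["ee_pos"]); print("tcp px",proj(f,st2))
cv2.imwrite("pics/w12.png",f["img"])
E
```

```text
{'time_s': 23.8, 'joints': [0.258, 0.785, 0.273, 1.61, -0.27, 0.785, 0.712], 'ee_pos': [0.562, -0.292, 0.192], 'eef_rot': [2.147, 2.293, -0.003], 'grip_force': 51.003, 'grip_width': 0.04}
yellow120 rect c=(0.5649,-0.3028) 141x133 long axis 3.7deg from +x | centroid (0.5647,-0.2877) px (247, 131, 159, 138)
lowx x=0.4946 at y=-.30, slope -0.0662
highx x=0.6348 at y=-.30, slope -0.0646
top y [ 0.5629 -0.2362  0.027 ] px [329 131]
yellow150 rect c=(0.5647,-0.3027) 140x131 long axis 3.8deg from +x | centroid (0.5645,-0.2872) px (247, 132, 159, 136)
lowx x=0.4952 at y=-.30, slope -0.0650
highx x=0.6341 at y=-.30, slope -0.0686
top y [ 0.5421 -0.2384  0.027 ] px [305 132]
tcp px [[324.43180381 289.65237393]]
```

>>> {"name": "move_arm", "arguments": {"series": [[0, -0.03, 0.007, 0.16, 0, 0, 0], [0, -0.03, 0.007, 0.32, 0, 0, 0], [0, -0.03, 0.007, 0.46, 0, 0, 0], [0, -0.03, 0.007, 0.58, 0, 0, 0], [0, -0.03, 0.007, 0.63, 0, 0, 0]]}}

```text
time_s: 24.27
ee_pos: [0.5619, -0.2982, 0.0306]
eef_rot: [-2.143, -2.289, 0.006]
wrist_force: [0.0, 0.7, -1.0]
grip_width: 0.0399
grip_force: 51.0
```

>>> {"name": "move_arm", "arguments": {"series": [[0, 0, 0, 0.02, 0, 0, 0], [0, 0, 0, 0.04, 0, 0, 0], [0, 0, 0, 0.05, 0, 0, 0], [0, 0, 0, 0.05, 0, 0, 0], [0, 0, 0, 0.05, 0, 0, 0]]}}

```text
time_s: 24.68
ee_pos: [0.5648, -0.3021, 0.0238]
eef_rot: [2.147, 2.288, -0.004]
wrist_force: [-0.6, 0.1, -0.5]
grip_width: 0.04
grip_force: 51.0
```

>>> {"name": "move_arm", "arguments": {"series": [[0, 0.008, 0, 0.007, 0, 0, 0], [0, 0.008, 0, 0.007, 0, 0, 0], [0, 0.008, 0, 0.007, 0, 0, 0]]}}

```text
time_s: 24.93
ee_pos: [0.5645, -0.3003, 0.0218]
eef_rot: [2.147, 2.288, -0.004]
wrist_force: [-0.5, -0.9, 6.0]
grip_width: 0.0399
grip_force: 54.2
```

>>> {"name": "move_arm", "arguments": {"series": [[0.7, 0, 0, 0, 0, 0, 0], [0.7, 0, 0, 0, 0, 0, 0], [0.7, 0, 0, 0, 0, 0, 0], [0.7, 0, 0, 0, 0, 0, 0], [0.7, 0, 0, 0, 0, 0, 0]]}}

```text
time_s: 25.35
ee_pos: [0.5635, -0.2994, 0.0203]
eef_rot: [2.149, 2.29, -0.005]
wrist_force: [0.1, -0.1, -0.0]
grip_width: 0.0599
grip_force: 0.0
```

>>> {"name": "move_arm", "arguments": {"series": [[0.7, 0, 0, -0.08, 0, 0, 0], [0.7, 0, 0, -0.2, 0, 0, 0], [0.7, 0, 0, -0.35, 0, 0, 0], [1, 0, 0, -0.5, 0, 0, 0], [1, 0, 0, -0.65, 0, 0, 0]]}}

```text
time_s: 25.77
ee_pos: [0.5634, -0.2988, 0.1843]
eef_rot: [2.149, 2.291, -0.005]
wrist_force: [0.8, 0.5, 0.4]
grip_width: 0.0814
grip_force: 0.0
```

>>> {"name": "move_arm", "arguments": {"series": [[1, 0, 0, 0, 0, 0, 0], [1, 0, 0, 0, 0, 0, 0], [1, 0, 0, 0, 0, 0, 0]]}}

```text
time_s: 26.02
ee_pos: [0.5634, -0.2985, 0.1825]
eef_rot: [2.149, 2.291, -0.005]
wrist_force: [-0.5, 0.3, -1.0]
grip_width: 0.0854
grip_force: 0.0
```

```bash
python3 - <<'E'
from meas import *
s=st(); f=snap("w13"); h=cv2.cvtColor(cv2.GaussianBlur(f["img"],(3,3),0),cv2.COLOR_BGR2HSV)
poly=proj(f,[[.567+a*np.cos(.066)-b*np.sin(.066),-.339+a*np.sin(.066)+b*np.cos(.066),.004] for a,b in((-.06,-.085),(.06,-.085),(.06,.085),(-.06,.085))])
t=np.zeros(h.shape[:2],np.uint8); cv2.fillPoly(t,[poly.astype(int)],1)
m=t&(h[...,1]<130).astype(np.uint8)&(h[...,2]>50); rect(f,m,[.564,-.30,.01],.010,"rib in tray")
sc=grab_frame("scene"); cv2.imwrite("pics/sc2.png",sc["img"])
E
```

```text
{'time_s': 26.017, 'joints': [0.268, 0.803, 0.272, 1.603, -0.275, 0.774, 0.723], 'ee_pos': [0.563, -0.299, 0.182], 'eef_rot': [2.149, 2.291, -0.005], 'grip_force': 0.0, 'grip_width': 0.085}
rib in tray rect c=(0.5630,-0.2983) 90x43 long axis -86.3deg from +x | centroid (0.5638,-0.2986) px (301, 142, 46, 93)
```

Rib lies in the tray at (0.563,-0.298), in line with it. Next the tube.

>>> {"name": "move_arm", "arguments": {"series": [[1, 0.01, -0.16, 0, 0, 0, 0], [1, 0.02, -0.32, 0, 0, 0, 0], [1, 0.03, -0.48, 0, 0, 0, 0], [1, 0.04, -0.64, 0, 0, 0, 0], [1, 0.05, -0.78, 0, 0, 0, 0]]}}

```text
time_s: 26.53
ee_pos: [0.3648, -0.2981, 0.1821]
eef_rot: [-2.148, -2.289, 0.007]
wrist_force: [0.4, -0.0, 0.2]
grip_width: 0.0854
grip_force: 0.0
```

>>> {"name": "move_arm", "arguments": {"series": [[1, 0, 0, 0, 0, 0, 0], [1, 0, 0, 0, 0, 0, 0], [1, 0, 0, 0, 0, 0, 0], [1, 0, 0, 0, 0, 0, 0]]}}

```text
time_s: 26.87
ee_pos: [0.3699, -0.2989, 0.1827]
eef_rot: [2.146, 2.291, -0.004]
wrist_force: [-1.0, -0.0, -0.5]
grip_width: 0.0852
grip_force: 0.0
```

```bash
python3 - <<'E'
from meas import *
s=st(); f=snap("w14"); im=cv2.GaussianBlur(f["img"],(5,5),0); hh=cv2.cvtColor(im,cv2.COLOR_BGR2HSV)
u,v=map(int,proj(f,[.366,-.31,.035])[0]); print(u,v,hh[v,u],hh[v,u+70])
for T in(44,48): rect(f,((hh[...,1]>T)&(hh[...,0]<25)&(im.max(2)>75)).astype(np.uint8),[.366,-.31,.035],.025,f"tube{T}")
h=hh;
for n in("side","scene"):
    g=grab_frame(n); gi=cv2.cvtColor(cv2.GaussianBlur(g["img"],(3,3),0),cv2.COLOR_BGR2HSV); p=proj(g,[.366,-.318,.02])[0]; print(n,p.round(0),gi[int(p[1]),int(p[0])])
    c=rect(g,((gi[...,1]>40)&(gi[...,0]<28)&(gi[...,2]>95)).astype(np.uint8),[.366,-.318,.02],.02,n)
E
```

```text
{'time_s': 26.867, 'joints': [0.452, 0.625, 0.205, 2.089, -0.27, 0.451, 0.928], 'ee_pos': [0.37, -0.299, 0.183], 'eef_rot': [2.146, 2.291, -0.004], 'grip_force': 0.0, 'grip_width': 0.085}
318 208 [ 16  51 109] [ 14  36 107]
tube44 rect c=(0.3690,-0.3183) 95x35 long axis -86.2deg from +x | centroid (0.3708,-0.3243) px (302, 163, 39, 99)
tube48 rect c=(0.3681,-0.3197) 90x35 long axis -85.4deg from +x | centroid (0.3704,-0.3239) px (302, 167, 38, 94)
side [381. 162.] [ 18  63 102]
side rect c=(0.6513,-0.1013) 1417x706 long axis -90.0deg from +x | centroid (0.5365,-0.0289) px (153, 115, 253, 285)
scene [417. 262.] [ 18  68 102]
scene rect c=(0.6810,-0.0457) 1367x838 long axis 88.0deg from +x | centroid (0.6179,-0.1249) px (240, 137, 367, 202)
```

>>> {"name": "move_arm", "arguments": {"series": [[1, -0.04, -0.01, 0.15, 0, 0, -0.002], [1, -0.08, -0.013, 0.3, 0, 0, -0.002], [1, -0.08, -0.013, 0.45, 0, 0, -0.002], [1, -0.08, -0.013, 0.57, 0, 0, -0.002], [1, -0.08, -0.013, 0.65, 0, 0, -0.002]]}}

```text
time_s: 27.43
ee_pos: [0.3662, -0.3191, 0.0178]
eef_rot: [-2.134, -2.304, 0.004]
wrist_force: [0.1, -0.3, 0.1]
grip_width: 0.0854
grip_force: 0.0
```

>>> {"name": "move_arm", "arguments": {"series": [[1, 0, 0, 0, 0, 0, 0], [1, 0, 0, 0, 0, 0, 0], [1, 0, 0, 0, 0, 0, 0]]}}

```text
time_s: 27.68
ee_pos: [0.367, -0.3201, 0.0216]
eef_rot: [2.133, 2.303, -0.005]
wrist_force: [0.5, -0.0, 0.5]
grip_width: 0.0857
grip_force: 0.0
```

```bash
python3 - <<'E'
from meas import *
st(); to([.368,-.319,.02]); level(np.deg2rad(4.5))
E
```

```text
{'time_s': 27.683, 'joints': [0.598, 0.941, 0.037, 2.119, -0.321, 0.084, 1.016], 'ee_pos': [0.367, -0.32, 0.022], 'eef_rot': [2.133, 2.303, -0.005], 'grip_force': 0.0, 'grip_width': 0.086}
d [0.004 0.004 0.007] R y [ 0.997  0.077 -0.   ]
turn [-0.0001  0.0007 -0.0003]
```

>>> {"name": "move_arm", "arguments": {"series": [[0, 0, 0, 0.003, 0, 0, 0], [0, 0, 0, 0.003, 0, 0, 0], [0, 0, 0, 0.003, 0, 0, 0], [0, 0, 0, 0.003, 0, 0, 0], [0, 0, 0, 0.003, 0, 0, 0]], "force": 30}}

```text
time_s: 28.1
ee_pos: [0.3668, -0.32, 0.021]
eef_rot: [2.133, 2.302, -0.005]
wrist_force: [0.4, 0.6, 7.1]
grip_width: 0.0393
grip_force: 29.4
```

>>> {"name": "move_arm", "arguments": {"series": [[0, 0, 0, 0, 0, 0, 0], [0, 0, 0, 0, 0, 0, 0], [0, 0, 0, 0, 0, 0, 0], [0, 0, 0, 0, 0, 0, 0]]}}

```text
time_s: 28.43
ee_pos: [0.3668, -0.32, 0.021]
eef_rot: [2.133, 2.302, -0.005]
wrist_force: [0.6, 1.2, 6.5]
grip_width: 0.0388
grip_force: 29.4
```

>>> {"name": "move_arm", "arguments": {"series": [[0, 0, 0, -0.1, 0, 0, 0], [0, 0, 0, -0.25, 0, 0, 0], [0, 0, 0, -0.4, 0, 0, 0], [0, 0, 0, -0.55, 0, 0, 0], [0, 0, 0, -0.69, 0, 0, 0]]}}

```text
time_s: 28.85
ee_pos: [0.3661, -0.3189, 0.1948]
eef_rot: [2.134, 2.303, -0.004]
wrist_force: [0.5, 0.4, -0.6]
grip_width: 0.039
grip_force: 30.5
```

>>> {"name": "move_arm", "arguments": {"series": [[0, 0.08, 0.1, 0, 0, 0, 0], [0, 0.16, 0.2, 0, 0, 0, 0], [0, 0.23, 0.31, 0, 0, 0, 0], [0, 0.31, 0.41, 0, 0, 0, 0], [0, 0.39, 0.51, 0, 0, 0, 0]]}}

```text
time_s: 29.27
ee_pos: [0.4871, -0.2109, 0.1925]
eef_rot: [2.134, 2.303, -0.004]
wrist_force: [0.1, -0.2, -0.6]
grip_width: 0.0391
grip_force: 30.5
```

>>> {"name": "move_arm", "arguments": {"series": [[0, 0.1, 0.13, 0, 0, 0, 0.01], [0, 0.2, 0.26, 0, 0, 0, 0.02], [0, 0.3, 0.39, 0, 0, 0, 0.02], [0, 0.39, 0.51, 0, 0, 0, 0.02], [0, 0.39, 0.51, 0, 0, 0, 0.02]]}}

```text
time_s: 29.68
ee_pos: [0.6123, -0.0954, 0.1911]
eef_rot: [2.261, 2.179, 0.008]
wrist_force: [1.2, 2.1, -0.6]
grip_width: 0.0388
grip_force: 30.5
```

>>> {"name": "move_arm", "arguments": {"series": [[0, 0, 0, 0, 0, 0, 0], [0, 0, 0, 0, 0, 0, 0], [0, 0, 0, 0, 0, 0, 0]]}}

```text
time_s: 29.93
ee_pos: [0.6046, -0.1069, 0.1917]
eef_rot: [2.277, 2.162, -0.007]
wrist_force: [0.1, -0.1, -0.0]
grip_width: 0.0392
grip_force: 30.5
```

```bash
cat >> meas.py <<'E'
def tray(f,lo,hi,seed,yref):
    h=cv2.cvtColor(f["img"],cv2.COLOR_BGR2HSV); c=rect(f,cv2.inRange(h,lo,hi),seed,.027,"tray"); px=c.reshape(-1,2); L=[];Q=[]
    for v in range(px[:,1].min()+25,px[:,1].min()+110,3):
        r=px[px[:,1]==v]
        if len(r): L.append(onz(f,r[:,0].min(),v,.027)[:2]);Q.append(onz(f,r[:,0].max(),v,.027)[:2])
    for n,E in(("lowx",L),("highx",Q)):
        E=np.array(E); k=np.polyfit(E[:,1],E[:,0],1); print(n,"x=%.4f at y=%.3f, slope %.4f"%(np.polyval(k,yref),yref,k[0]))
    i=px[:,1].argmin(); print("top y",onz(f,*px[i],.027).round(4),"px",px[i])
E
python3 - <<'E'
from meas import *
st(); f=snap("w15"); tray(f,(50,120,30),(80,255,255),[.605,-.06,.02],-.1)
E
```

```text
{'time_s': 29.933, 'joints': [-0.104, 0.776, 0.369, 1.674, -0.368, 0.762, 0.386], 'ee_pos': [0.605, -0.107, 0.192], 'eef_rot': [2.277, 2.162, -0.007], 'grip_force': 30.535, 'grip_width': 0.039}
tray rect c=(0.6095,-0.0946) 186x140 long axis 86.9deg from +x | centroid (0.6145,-0.0704) px (246, 68, 168, 203)
lowx x=0.5404 at y=-0.100, slope 0.0451
highx x=0.6786 at y=-0.100, slope 0.0568
top y [ 0.6027 -0.0012  0.027 ] px [315  68]
```

>>> {"name": "move_arm", "arguments": {"series": [[0, 0.02, 0.02, 0.16, 0, 0, 0], [0, 0.02, 0.02, 0.32, 0, 0, 0], [0, 0.02, 0.02, 0.46, 0, 0, 0], [0, 0.02, 0.02, 0.58, 0, 0, 0], [0, 0.02, 0.02, 0.63, 0, 0, 0]]}}

```text
time_s: 30.4
ee_pos: [0.6076, -0.1017, 0.0304]
eef_rot: [-2.275, -2.161, 0.011]
wrist_force: [-0.6, -0.9, -0.6]
grip_width: 0.0391
grip_force: 30.5
```

>>> {"name": "move_arm", "arguments": {"series": [[0, 0, 0, 0.01, 0, 0, 0], [0, 0, 0, 0.02, 0, 0, 0], [0, 0, 0, 0.035, 0, 0, 0], [0, 0, 0, 0.035, 0, 0, 0], [0, 0, 0, 0.035, 0, 0, 0]]}}

```text
time_s: 30.82
ee_pos: [0.6119, -0.1013, 0.0267]
eef_rot: [2.273, 2.163, -0.003]
wrist_force: [-0.6, -0.3, -0.1]
grip_width: 0.039
grip_force: 30.5
```

Down 2 mm more, to contact; then release and rise.

>>> {"name": "move_arm", "arguments": {"series": [[0, 0, 0, 0.008, 0, 0, 0], [0, 0, 0, 0.008, 0, 0, 0], [0, 0, 0, 0.008, 0, 0, 0], [0, 0, 0, 0.008, 0, 0, 0]]}}

```text
time_s: 31.15
ee_pos: [0.612, -0.1013, 0.025]
eef_rot: [2.273, 2.163, -0.002]
wrist_force: [-1.3, -0.2, 6.8]
grip_width: 0.039
grip_force: 31.2
```

>>> {"name": "move_arm", "arguments": {"series": [[0.7, 0, 0, 0, 0, 0, 0], [0.7, 0, 0, 0, 0, 0, 0], [0.7, 0, 0, 0, 0, 0, 0], [0.7, 0, 0, 0, 0, 0, 0], [0.7, 0, 0, 0, 0, 0, 0]]}}

```text
time_s: 31.57
ee_pos: [0.6108, -0.1011, 0.0232]
eef_rot: [2.275, 2.165, -0.005]
wrist_force: [1.0, -0.5, -0.1]
grip_width: 0.06
grip_force: 0.0
```

>>> {"name": "move_arm", "arguments": {"series": [[0.7, 0, 0, -0.08, 0, 0, 0], [0.7, 0, 0, -0.2, 0, 0, 0], [0.7, 0, 0, -0.35, 0, 0, 0], [1, 0, 0, -0.5, 0, 0, 0], [1, 0, 0, -0.65, 0, 0, 0]]}}

```text
time_s: 31.98
ee_pos: [0.6106, -0.1005, 0.1872]
eef_rot: [2.275, 2.165, -0.006]
wrist_force: [0.8, 0.3, 0.5]
grip_width: 0.0812
grip_force: 0.0
```

>>> {"name": "move_arm", "arguments": {"series": [[1, 0, 0, 0, 0, 0, 0], [1, 0, 0, 0, 0, 0, 0], [1, 0, 0, 0, 0, 0, 0]]}}

```text
time_s: 32.23
ee_pos: [0.6106, -0.1001, 0.1853]
eef_rot: [2.275, 2.166, -0.005]
wrist_force: [-0.1, -0.6, -0.3]
grip_width: 0.0855
grip_force: 0.0
```

```bash
python3 - <<'E'
from meas import *
st(); f=snap("w16"); h=cv2.cvtColor(cv2.GaussianBlur(f["img"],(3,3),0),cv2.COLOR_BGR2HSV)
def R2(a,b,t=-.05): return [.6095+a*np.cos(t)-b*np.sin(t),-.102+a*np.sin(t)+b*np.cos(t),.004]
t=np.zeros(h.shape[:2],np.uint8); cv2.fillPoly(t,[proj(f,[R2(*p) for p in((-.06,-.085),(.06,-.085),(.06,.085),(-.06,.085))]).astype(int)],1)
rect(f,t&(h[...,0]<30).astype(np.uint8)&(h[...,2]>50),[.61,-.1,.035],.026,"tube in tray")
to([.442,-.055,.19])
E
```

```text
{'time_s': 32.233, 'joints': [-0.114, 0.791, 0.369, 1.664, -0.377, 0.76, 0.383], 'ee_pos': [0.611, -0.1, 0.185], 'eef_rot': [2.275, 2.166, -0.005], 'grip_force': 0.0, 'grip_width': 0.086}
tube in tray rect c=(0.6106,-0.1007) 92x37 long axis 87.6deg from +x | centroid (0.6106,-0.1000) px (302, 143, 44, 99)
d [ 0.147 -0.681 -0.02 ] R y [ 0.999 -0.049 -0.004]
```

Tube lies at (0.611,-0.100), in line with the green tray. Now the stamp.

>>> {"name": "move_arm", "arguments": {"series": [[1, 0.03, -0.15, 0, 0, 0, 0], [1, 0.07, -0.3, 0, 0, 0, 0], [1, 0.1, -0.45, 0, 0, 0, 0], [1, 0.13, -0.58, 0, 0, 0, 0], [1, 0.147, -0.68, 0, 0, 0, 0]]}}

```text
time_s: 32.7
ee_pos: [0.4384, -0.0542, 0.1845]
eef_rot: [-2.272, -2.164, 0.011]
wrist_force: [-0.1, 0.6, 0.1]
grip_width: 0.0854
grip_force: 0.0
```

>>> {"name": "move_arm", "arguments": {"series": [[1, 0, 0, 0, 0, 0, 0], [1, 0, 0, 0, 0, 0, 0], [1, 0, 0, 0, 0, 0, 0], [1, 0, 0, 0, 0, 0, 0]]}}

```text
time_s: 33.03
ee_pos: [0.4444, -0.0558, 0.1853]
eef_rot: [2.274, 2.164, -0.005]
wrist_force: [0.1, 0.2, 1.1]
grip_width: 0.0852
grip_force: 0.0
```

```bash
python3 - <<'E'
from meas import *
st(); f=snap("w17"); im=cv2.GaussianBlur(f["img"],(3,3),0)
print("px",proj(f,[.442,-.053,.01]).round(0))
for T in(40,50,60,72): rect(f,(im.max(2)<T).astype(np.uint8),[.442,-.053,.01],.009,f"stamp{T}")
f6=pickle.load(open("w7.pkl","rb")); i6=cv2.GaussianBlur(f6["img"],(3,3),0)
for T in(45,60): rect(f6,(i6.max(2)<T).astype(np.uint8),[.442,-.053,.01],.009,f"w7 stamp{T}")
E
```

```text
{'time_s': 33.033, 'joints': [-0.178, 0.609, 0.311, 2.165, -0.429, 0.425, 0.426], 'ee_pos': [0.444, -0.056, 0.185], 'eef_rot': [2.274, 2.164, -0.005], 'grip_force': 0.0, 'grip_width': 0.085}
px [[321. 186.]]
stamp40 rect c=(0.4324,-0.0654) 31x12 long axis 58.3deg from +x | centroid (0.4304,-0.0665) px (300, 183, 21, 30)
stamp50 rect c=(0.4410,-0.0572) 58x18 long axis 56.4deg from +x | centroid (0.4399,-0.0587) px (299, 166, 43, 48)
stamp60 rect c=(0.4424,-0.0546) 66x20 long axis 54.7deg from +x | centroid (0.4421,-0.0550) px (298, 159, 46, 55)
stamp72 rect c=(0.4419,-0.0539) 67x22 long axis 54.7deg from +x | centroid (0.4420,-0.0544) px (298, 159, 46, 56)
w7 stamp45 rect c=(0.4326,-0.0658) 31x13 long axis 59.0deg from +x | centroid (0.4308,-0.0665) px (401, 272, 14, 25)
w7 stamp60 rect c=(0.4432,-0.0543) 65x19 long axis 50.1deg from +x | centroid (0.4422,-0.0555) px (399, 243, 19, 55)
```

>>> {"name": "move_arm", "arguments": {"series": [[0.6, 0, 0, 0, 0, 0, 0.0185], [0.6, 0, 0, 0, 0, 0, 0.037], [0.6, 0, 0, 0, 0, 0, 0.0555], [0.6, 0, 0, 0, 0, 0, 0.074], [0.6, 0, 0, 0, 0, 0, 0.0925]]}}

```text
time_s: 33.5
ee_pos: [0.4441, -0.0557, 0.1856]
eef_rot: [2.802, 1.414, -0.003]
wrist_force: [0.1, -0.0, 0.6]
grip_width: 0.0512
grip_force: 0.0
```

>>> {"name": "move_arm", "arguments": {"series": [[0.6, 0, 0, 0.15, 0, 0, 0], [0.6, 0, 0, 0.3, 0, 0, 0], [0.6, 0, 0, 0.45, 0, 0, 0], [0.6, 0, 0, 0.45, 0, 0, 0], [0.6, 0, 0, 0.45, 0, 0, 0]]}}

```text
time_s: 33.92
ee_pos: [0.4423, -0.056, 0.0721]
eef_rot: [-2.801, -1.421, 0.008]
wrist_force: [0.5, 0.0, -0.5]
grip_width: 0.0512
grip_force: 0.0
```

>>> {"name": "move_arm", "arguments": {"series": [[0.6, 0, 0, 0, 0, 0, 0], [0.6, 0, 0, 0, 0, 0, 0]]}}

```text
time_s: 34.08
ee_pos: [0.4444, -0.0566, 0.0753]
eef_rot: [2.796, 1.42, 0.0]
wrist_force: [-0.2, 0.2, -0.0]
grip_width: 0.0512
grip_force: 0.0
```

```bash
python3 - <<'E'
from meas import *
st(); f=snap("w18"); im=cv2.GaussianBlur(f["img"],(3,3),0)
for T in(50,60,70): rect(f,(im.max(2)<T).astype(np.uint8),[.442,-.0545,.01],.009,f"stamp{T}")
to([.442,-.0545,.02]); level(np.deg2rad(-36))
E
```

```text
{'time_s': 34.083, 'joints': [-0.062, 0.826, 0.136, 2.23, -0.826, 0.129, 0.221], 'ee_pos': [0.444, -0.057, 0.075], 'eef_rot': [2.796, 1.42, 0.0], 'grip_force': 0.0, 'grip_width': 0.051}
stamp50 rect c=(0.4420,-0.0574) 60x20 long axis 56.8deg from +x | centroid (0.4404,-0.0603) px (304, 188, 33, 90)
stamp60 rect c=(0.4437,-0.0548) 68x21 long axis 57.1deg from +x | centroid (0.4427,-0.0559) px (303, 177, 35, 102)
stamp70 rect c=(0.4075,-0.0922) 469x172 long axis -36.5deg from +x | centroid (0.3591,-0.0905) px (0, 176, 640, 224)
d [ 0.001 -0.014  0.222] R y [ 0.808 -0.59   0.005]
turn [ 0.0009  0.0004 -0.0004]
```

>>> {"name": "move_arm", "arguments": {"series": [[0.6, 0, -0.01, 0.08, 0, 0, 0], [0.6, 0, -0.01, 0.16, 0, 0, 0], [0.6, 0, -0.01, 0.22, 0, 0, 0], [0.6, 0, -0.01, 0.222, 0, 0, 0], [0.6, 0, -0.01, 0.222, 0, 0, 0]]}}

```text
time_s: 34.55
ee_pos: [0.4502, -0.0557, 0.0251]
eef_rot: [-2.797, -1.42, 0.021]
wrist_force: [0.3, 0.1, 0.8]
grip_width: 0.0513
grip_force: 0.0
```

>>> {"name": "move_arm", "arguments": {"series": [[0.6, 0, 0, 0, 0, 0, 0], [0.6, 0, 0, 0, 0, 0, 0]]}}

```text
time_s: 34.72
ee_pos: [0.4496, -0.0556, 0.0253]
eef_rot: [-2.797, -1.42, 0.022]
wrist_force: [0.5, 0.8, 0.2]
grip_width: 0.0509
grip_force: 0.0
```

```bash
python3 - <<'E'
from meas import *
st(); to([.4425,-.055,.02]); level(np.deg2rad(-36))
E
```

```text
{'time_s': 34.717, 'joints': [-0.01, 0.931, 0.049, 2.202, -1.0, 0.044, 0.388], 'ee_pos': [0.45, -0.056, 0.025], 'eef_rot': [-2.797, -1.42, 0.022], 'grip_force': 0.0, 'grip_width': 0.051}
d [-0.015 -0.024  0.022] R y [ 0.807 -0.59  -0.011]
turn [-0.0017  0.0016 -0.0004]
```

>>> {"name": "move_arm", "arguments": {"series": [[0.6, 0.01, 0.01, 0.01, 0, 0, 0], [0.6, 0.01, 0.01, 0.02, 0, 0, 0], [0.6, 0.01, 0.01, 0.02, 0, 0, 0]]}}

```text
time_s: 34.97
ee_pos: [0.4532, -0.0549, 0.019]
eef_rot: [-2.795, -1.421, 0.023]
wrist_force: [-0.3, -1.1, -0.5]
grip_width: 0.0514
grip_force: 0.0
```

>>> {"name": "move_arm", "arguments": {"series": [[0.6, 0, 0, 0, 0, 0, 0], [0.6, 0, 0, 0, 0, 0, 0]]}}

```text
time_s: 35.13
ee_pos: [0.4527, -0.055, 0.019]
eef_rot: [-2.795, -1.42, 0.025]
wrist_force: [-0.5, -0.5, -0.2]
grip_width: 0.0514
grip_force: 0.0
```

>>> {"name": "move_arm", "arguments": {"series": [[0.75, 0, 0, 0, 0, 0, 0], [0.75, 0, 0, 0, 0, 0, 0], [0.75, -0.013, 0.009, 0.002, 0, 0, 0], [0.75, -0.013, 0.009, 0.002, 0, 0, 0], [0.75, -0.013, 0.009, 0.002, 0, 0, 0]]}}

```text
time_s: 35.55
ee_pos: [0.4527, -0.0595, 0.0186]
eef_rot: [-2.796, -1.419, 0.024]
wrist_force: [0.1, -0.1, 0.7]
grip_width: 0.0639
grip_force: 0.0
```

>>> {"name": "move_arm", "arguments": {"series": [[0, 0, 0, 0, 0, 0, 0], [0, 0, 0, 0, 0, 0, 0], [0, 0, 0, 0, 0, 0, 0], [0, 0, 0, 0, 0, 0, 0], [0, 0, 0, 0, 0, 0, 0]], "force": 40}}

```text
time_s: 35.97
ee_pos: [0.4551, -0.0604, 0.0195]
eef_rot: [-2.8, -1.42, 0.019]
wrist_force: [2.7, -2.6, 7.5]
grip_width: 0.0182
grip_force: 40.0
```

>>> {"name": "move_arm", "arguments": {"series": [[0, 0, 0, 0, 0, 0, 0], [0, 0, 0, 0, 0, 0, 0], [0, 0, 0, 0, 0, 0, 0], [0, 0, 0, 0, 0, 0, 0]]}}

```text
time_s: 36.3
ee_pos: [0.4551, -0.0604, 0.0195]
eef_rot: [-2.8, -1.42, 0.019]
wrist_force: [3.1, -1.7, 7.0]
grip_width: 0.018
grip_force: 40.0
```

Held at 18 mm. Lift, turn to the yellow tray's direction, carry.

>>> {"name": "move_arm", "arguments": {"series": [[0, 0, 0, -0.1, 0, 0, 0], [0, 0, 0, -0.25, 0, 0, 0], [0, 0, 0, -0.4, 0, 0, 0], [0, 0, 0, -0.55, 0, 0, 0], [0, 0, 0, -0.7, 0, 0, 0]]}}

```text
time_s: 36.72
ee_pos: [0.4548, -0.0583, 0.1953]
eef_rot: [-2.795, -1.42, 0.026]
wrist_force: [1.3, 0.3, -1.2]
grip_width: 0.0183
grip_force: 39.2
```

>>> {"name": "move_arm", "arguments": {"series": [[0, 0, 0, 0, 0, 0, -0.0185], [0, 0, 0, 0, 0, 0, -0.037], [0, 0, 0, 0, 0, 0, -0.0555], [0, 0, 0, 0, 0, 0, -0.074], [0, 0, 0, 0, 0, 0, -0.0925]]}}

```text
time_s: 37.13
ee_pos: [0.4553, -0.0583, 0.1936]
eef_rot: [-2.261, -2.165, 0.02]
wrist_force: [-0.1, -0.8, -1.3]
grip_width: 0.0181
grip_force: 39.2
```

>>> {"name": "move_arm", "arguments": {"series": [[0, 0, 0, 0, 0, 0, -0.0175], [0, 0, 0, 0, 0, 0, -0.0175], [0, 0, 0, 0, 0, 0, -0.0175]]}}

```text
time_s: 37.38
ee_pos: [0.4554, -0.0586, 0.1936]
eef_rot: [-2.149, -2.276, 0.019]
wrist_force: [-0.4, -0.6, -1.3]
grip_width: 0.0181
grip_force: 39.2
```

>>> {"name": "move_arm", "arguments": {"series": [[0, -0.13, 0.04, 0, 0, 0, 0], [0, -0.27, 0.07, 0, 0, 0, 0], [0, -0.41, 0.11, 0, 0, 0, 0], [0, -0.54, 0.15, 0, 0, 0, 0], [0, -0.676, 0.186, 0, 0, 0, 0]]}}

```text
time_s: 37.8
ee_pos: [0.5126, -0.2257, 0.1927]
eef_rot: [-2.148, -2.276, 0.02]
wrist_force: [0.1, 0.6, -0.5]
grip_width: 0.0182
grip_force: 39.2
```

>>> {"name": "move_arm", "arguments": {"series": [[0, -0.15, 0.05, 0, 0, 0, 0], [0, -0.31, 0.09, 0, 0, 0, 0], [0, -0.47, 0.13, 0, 0, 0, 0], [0, -0.61, 0.17, 0, 0, 0, 0], [0, -0.676, 0.186, 0, 0, 0, 0]]}}

```text
time_s: 38.22
ee_pos: [0.5685, -0.3961, 0.1919]
eef_rot: [-2.155, -2.275, 0.025]
wrist_force: [-1.0, 0.2, -0.1]
grip_width: 0.018
grip_force: 39.2
```

>>> {"name": "move_arm", "arguments": {"series": [[0, 0, 0, 0, 0, 0, 0], [0, 0, 0, 0, 0, 0, 0], [0, 0, 0, 0, 0, 0, 0]]}}

```text
time_s: 38.47
ee_pos: [0.5687, -0.3887, 0.1914]
eef_rot: [-2.144, -2.277, 0.018]
wrist_force: [1.1, 0.6, -0.5]
grip_width: 0.018
grip_force: 39.2
```

```bash
python3 - <<'E'
from meas import *
s=st(); f=snap("w19"); tray(f,(18,130,50),(32,255,255),[.5,-.33,.027],-.35)
im=cv2.GaussianBlur(f["img"],(3,3),0); q=proj(f,np.array(s["ee_pos"])+[0,0,-.012]); print("held px",q.round(0))
h=cv2.cvtColor(im,cv2.COLOR_BGR2HSV)
t=np.zeros(h.shape[:2],np.uint8); t[int(q[0,1])-75:int(q[0,1])+60, int(q[0,0])-45:int(q[0,0])+45]=1
m=t&(im.max(2)<55).astype(np.uint8)
for v in range(int(q[0,1])-75,int(q[0,1])+60,10):
    x=np.where(m[v])[0]; print(v,(x.min(),x.max(),len(x)) if len(x) else None,end=" ")
print(); to([.5704,-.391,.0235]); level(np.deg2rad(3.8))
E
```

```text
{'time_s': 38.467, 'joints': [0.324, 0.889, 0.432, 1.408, -0.4, 0.947, 0.913], 'ee_pos': [0.569, -0.389, 0.191], 'eef_rot': [-2.144, -2.277, 0.018], 'grip_force': 39.221, 'grip_width': 0.018}
tray rect c=(0.5675,-0.3411) 208x141 long axis -86.1deg from +x | centroid (0.5674,-0.3378) px (241, 6, 177, 244)
lowx x=0.4982 at y=-0.350, slope -0.0707
highx x=0.6384 at y=-0.350, slope -0.0704
top y [ 0.543  -0.2386  0.027 ] px [306   6]
held px [[325. 276.]]
200 None 210 None 220 (np.int64(322), np.int64(335), 13) 230 (np.int64(318), np.int64(342), 13) 240 (np.int64(313), np.int64(341), 29) 250 (np.int64(310), np.int64(341), 32) 260 (np.int64(298), np.int64(347), 50) 270 (np.int64(279), np.int64(368), 72) 280 (np.int64(279), np.int64(368), 70) 290 (np.int64(279), np.int64(368), 71) 300 (np.int64(279), np.int64(368), 88) 310 (np.int64(279), np.int64(368), 83) 320 (np.int64(279), np.int64(368), 78) 330 (np.int64(279), np.int64(368), 90) 
d [-0.012  0.017  0.672] R y [ 0.998  0.061 -0.017]
turn [-0.0028 -0.0003 -0.0008]
```

>>> {"name": "move_arm", "arguments": {"series": [[0, 0, 0.015, 0.16, 0, 0, 0], [0, 0, 0.015, 0.32, 0, 0, 0], [0, 0, 0.015, 0.46, 0, 0, 0], [0, 0, 0.015, 0.58, 0, 0, 0], [0, 0, 0.015, 0.63, 0, 0, 0]]}}

```text
time_s: 38.93
ee_pos: [0.568, -0.3863, 0.0301]
eef_rot: [-2.139, -2.274, 0.019]
wrist_force: [0.4, 0.4, 0.2]
grip_width: 0.018
grip_force: 39.2
```

>>> {"name": "move_arm", "arguments": {"series": [[0, 0, 0, 0.01, 0, 0, 0], [0, 0, 0, 0.02, 0, 0, 0], [0, 0, 0, 0.035, 0, 0, 0], [0, 0, 0, 0.035, 0, 0, 0], [0, 0, 0, 0.035, 0, 0, 0]]}}

```text
time_s: 39.35
ee_pos: [0.5708, -0.3911, 0.0276]
eef_rot: [-2.147, -2.281, 0.019]
wrist_force: [0.2, 1.1, -0.3]
grip_width: 0.018
grip_force: 39.2
```

>>> {"name": "move_arm", "arguments": {"series": [[0, 0.006, 0, 0.008, 0, 0, 0], [0, 0.006, 0, 0.016, 0, 0, 0], [0, 0.006, 0, 0.018, 0, 0, 0], [0, 0.006, 0, 0.018, 0, 0, 0], [0, 0.006, 0, 0.018, 0, 0, 0]]}}

```text
time_s: 39.77
ee_pos: [0.5705, -0.3892, 0.0237]
eef_rot: [-2.147, -2.281, 0.018]
wrist_force: [-2.5, 2.1, 10.4]
grip_width: 0.018
grip_force: 44.4
```

Contact at 10 N. Release, rise and check by numbers.

>>> {"name": "move_arm", "arguments": {"series": [[0.5, 0, 0, 0, 0, 0, 0], [0.5, 0, 0, 0, 0, 0, 0], [0.5, 0, 0, 0, 0, 0, 0], [0.5, 0, 0, 0, 0, 0, 0], [0.5, 0, 0, 0, 0, 0, 0]]}}

```text
time_s: 40.18
ee_pos: [0.57, -0.3891, 0.0217]
eef_rot: [-2.146, -2.28, 0.019]
wrist_force: [-1.3, 0.4, 2.6]
grip_width: 0.0425
grip_force: 1.7
```

>>> {"name": "move_arm", "arguments": {"series": [[0.5, 0, 0, -0.08, 0, 0, 0], [0.5, 0, 0, -0.2, 0, 0, 0], [0.5, 0, 0, -0.35, 0, 0, 0], [0.5, 0, 0, -0.5, 0, 0, 0], [0.5, 0, 0, -0.65, 0, 0, 0]]}}

```text
time_s: 40.6
ee_pos: [0.5724, -0.3883, 0.185]
eef_rot: [-2.145, -2.279, 0.019]
wrist_force: [-0.1, 0.0, -0.8]
grip_width: 0.0431
grip_force: 0.0
```

>>> {"name": "move_arm", "arguments": {"series": [[0.5, 0, 0, 0, 0, 0, 0], [0.5, 0, 0, 0, 0, 0, 0], [0.5, 0, 0, 0, 0, 0, 0]]}}

```text
time_s: 40.85
ee_pos: [0.5724, -0.388, 0.1832]
eef_rot: [-2.144, -2.279, 0.019]
wrist_force: [-0.8, 0.4, -0.8]
grip_width: 0.0427
grip_force: 0.0
```

```bash
python3 - <<'E'
from meas import *
st(); f=snap("w20")
def pm(f,c,t):
    m=np.zeros(f["img"].shape[:2],np.uint8); P=[[c[0]+a*np.cos(t)-b*np.sin(t),c[1]+a*np.sin(t)+b*np.cos(t),.004] for a,b in((-.062,-.087),(.062,-.087),(.062,.087),(-.062,.087))]
    cv2.fillPoly(m,[proj(f,P).astype(int)],1); return m
h=cv2.cvtColor(cv2.GaussianBlur(f["img"],(3,3),0),cv2.COLOR_BGR2HSV); t=pm(f,(.5675,-.341),.066)
rect(f,t&(h[...,1]<130).astype(np.uint8)&(h[...,2]>60),[.563,-.298,.01],.010,"rib")
for T in(45,60): rect(f,t&(h[...,2]<T).astype(np.uint8),[.5705,-.389,.01],.012,"stamp")
# blue tray seen by side and (full) w9; trays in side view
for n in("side","scene"):
    g=grab_frame(n); hh=cv2.cvtColor(g["img"],cv2.COLOR_BGR2HSV)
    for nm,c,tt in(("blue",(.5195,.364),0),("green",(.6095,-.102),-.05),("yellow",(.5675,-.341),.066)):
        if n=="scene" and nm=="blue": continue
        m=pm(g,c,tt)&~((hh[...,1]>150)).astype(np.uint8)&1
        print(n,nm,[(onz(g,*( [b[0]+b[2]/2,b[1]+b[3]/2]),.015)[:2].round(3).tolist(),b) for k in cv2.findContours(m,0,2)[0] if cv2.contourArea(k)>25 for b in[cv2.boundingRect(k)]])
    if n=="side":
        pot=cv2.imread("pics/side0.png").astype(int); d=np.abs(g["img"].astype(int)-pot).max(2); print("pot,bowl diff",d[262:300,362:400].mean().round(1),d[238:285,172:233].mean().round(1))
w=pickle.load(open("w9.pkl","rb")); hh=cv2.cvtColor(w["img"],cv2.COLOR_BGR2HSV); m=pm(w,(.5195,.364),0)&(hh[...,1]<120).astype(np.uint8)
print("w9",[(onz(w,*( [b[0]+b[2]/2,b[1]+b[3]/2]),.015)[:2].round(3).tolist(),b) for k in cv2.findContours(m,0,2)[0] if cv2.contourArea(k)>100 for b in[cv2.boundingRect(k)]])
E
```

```text
{'time_s': 40.85, 'joints': [0.322, 0.901, 0.43, 1.407, -0.405, 0.936, 0.914], 'ee_pos': [0.572, -0.388, 0.183], 'eef_rot': [-2.144, -2.279, 0.019], 'grip_force': 0.0, 'grip_width': 0.043}
rib rect c=(0.5626,-0.2985) 88x43 long axis -85.2deg from +x | centroid (0.5637,-0.2982) px (297, 33, 51, 109)
stamp rect c=(0.5685,-0.3943) 54x17 long axis -87.0deg from +x | centroid (0.5682,-0.3972) px (313, 169, 19, 56)
stamp rect c=(0.5687,-0.3911) 65x18 long axis -87.0deg from +x | centroid (0.5685,-0.3918) px (313, 160, 20, 67)
side blue [([0.517, 0.414], (267, 308, 28, 23)), ([0.518, 0.328], (276, 274, 30, 28))]
side green [([0.613, -0.102], (281, 175, 21, 22))]
side yellow [([0.569, -0.333], (313, 149, 13, 15))]
pot,bowl diff 4.8 4.8
scene green [([0.578, -0.095], (336, 196, 58, 29))]
scene yellow [([0.498, -0.347], (430, 236, 24, 10)), ([0.566, -0.393], (453, 229, 24, 8)), ([0.56, -0.301], (415, 221, 32, 12))]
w9 [([0.519, 0.321], (295, 238, 56, 60)), ([0.52, 0.408], (297, 159, 53, 58))]
```

All five stand where they should: knot (0.520,0.408) and lump (0.519,0.321) in blue, rib (0.563,-0.298) and stamp (0.569,-0.391) in yellow, tube (0.611,-0.100) in green. The pot and bowl have not moved. Handing in.

```bash
python3 -c "
from cell import *
print(job_done())"
```

```text
the job is handed in; nothing more can be done
None
```

I handed the job in at about 41 s on the robot's clock; the hand-in call gave no verdict, but my last measurements put all five things in the right trays, with the pot and bowl unmoved.

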